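Swing the sampler tray home and load the tube racks

TASK

Unscrew the lock knob beside the pivot pin of the sampler's swing tray all the way (it may be left- or right-hand threaded, so try which way gives), push the tray by its free corner round its pivot pin until it lies fully home along the dock rail, and screw the lock shut again. Stand all the tube racks from the bench upright on the tray in an even row: one to a bay, filling the bays from the pivot end without leaving a gap, lengthwise across the tray, each square and with its end touching the fence. Leave the other things on the bench where they are.

Things in the scene. Friction and masses are not known exactly. Their poses are not given: they have to be found in the camera images.
- lock_a (a joint): Lock knob. Of the two, lock_a and lock_b, the one 60 mm from the pivot pin locks the tray; the other (behind the rail) serves nothing here. How far it is OPEN: 0 = shut, pin down, tray blocked; 1.3 rad = stop, pin up; tray free from 1.0. Opens clockwise or anticlockwise: unknown; the wrong way meets a hard stop within 0.1 rad. Friction 0.06 N m, stays where left. Shuts only with the tray home.
- lock_b (a joint): Lock knob. Of the two, lock_a and lock_b, the one 60 mm from the pivot pin locks the tray; the other (behind the rail) serves nothing here. How far it is OPEN: 0 = shut, pin down, tray blocked; 1.3 rad = stop, pin up; tray free from 1.0. Opens clockwise or anticlockwise: unknown; the wrong way meets a hard stop within 0.1 rad. Friction 0.06 N m, stays where left. Shuts only with the tray home.
- lock_a_grip (a point): Point on the vertical axis of this lock's knob, at the height to grip it, 82 mm above the bench. The grip is a black bar 56 mm long, 14 mm thick, from 60 to 94 mm above the bench; x of this point runs along the bar and turns with it. Under the bar: a hub 32 mm across, top at 60 mm, on a grey bracket.
- lock_b_grip (a point): Point on the vertical axis of this lock's knob, at the height to grip it, 82 mm above the bench. The grip is a black bar 56 mm long, 14 mm thick, from 60 to 94 mm above the bench; x of this point runs along the bar and turns with it. Under the bar: a hub 32 mm across, top at 60 mm, on a grey bracket.
- tray (a joint): Heading of the aluminium swing tray about its fixed pivot pin, growing anticlockwise from above: about 0 to 0.1 = parked, 1.047 rad = home, stopped with its fence side along the fixed grey dock rail (34 mm high). Takes about 2 N at the free corner, stays where left. Tray 257 x 145 mm, deck 12 mm above the bench, fence rising 18 mm above the deck on one long side.
- pivot (a point): Centre of the fixed pivot pin, at deck height; its head, 24 mm across, stands 8 mm above the deck. In tray axes (those of the bay points: x along the long side away from the pin, y towards the fence) the tray spans x -20 to 237, y -20 to 125 mm from here; inner face of the fence at y = 118. A disc of 70 mm radius with two teeth surrounds the pin.
- tab (a point): Middle of the outer face of the black push tab at the tray's free corner (32 mm long, from the deck to 38 mm above the bench, flush with the long side away from the fence; 216 mm along x from the pin). Axes = tray axes: push here towards +y, following round the pin, to swing the tray home.
- bay1 (a point): Centre of bay 1 on the tray's deck (at deck height), marked by two thin black lines 44 mm apart; bay 1 is nearest the pivot, bays lie 58 mm apart along x of this point. Its axes = tray axes. A rack standing here with its length along the point's y has one end just touching the fence.
- bay2 (a point): Centre of bay 2 on the tray's deck (at deck height), marked by two thin black lines 44 mm apart; bay 1 is nearest the pivot, bays lie 58 mm apart along x of this point. Its axes = tray axes. A rack standing here with its length along the point's y has one end just touching the fence.
- bay3 (a point): Centre of bay 3 on the tray's deck (at deck height), marked by two thin black lines 44 mm apart; bay 1 is nearest the pivot, bays lie 58 mm apart along x of this point. Its axes = tray axes. A rack standing here with its length along the point's y has one end just touching the fence.
- bay4 (a point): Centre of bay 4 on the tray's deck (at deck height), marked by two thin black lines 44 mm apart; bay 1 is nearest the pivot, bays lie 58 mm apart along x of this point. Its axes = tray axes. A rack standing here with its length along the point's y has one end just touching the fence.
- rack1: Grey five-tube rack with white-capped tubes: block 100 mm long, 30 mm wide, top at 42 mm, on a heavy black foot 100 x 40 x 10 mm; five tubes, fixed in it, rising in its middle line (a row 88 mm long, 13 mm wide) to 72 mm. Origin at the centre of its underside, x along its length, z up. About 160 g. Three or four racks are present (absent: None).
- rack2: Grey five-tube rack with white-capped tubes: block 100 mm long, 30 mm wide, top at 42 mm, on a heavy black foot 100 x 40 x 10 mm; five tubes, fixed in it, rising in its middle line (a row 88 mm long, 13 mm wide) to 72 mm. Origin at the centre of its underside, x along its length, z up. About 160 g. Three or four racks are present (absent: None).
- rack3: Grey five-tube rack with white-capped tubes: block 100 mm long, 30 mm wide, top at 42 mm, on a heavy black foot 100 x 40 x 10 mm; five tubes, fixed in it, rising in its middle line (a row 88 mm long, 13 mm wide) to 72 mm. Origin at the centre of its underside, x along its length, z up. About 160 g. Three or four racks are present (absent: None).
- rack4: Grey five-tube rack with white-capped tubes: block 100 mm long, 30 mm wide, top at 42 mm, on a heavy black foot 100 x 40 x 10 mm; five tubes, fixed in it, rising in its middle line (a row 88 mm long, 13 mm wide) to 72 mm. Origin at the centre of its underside, x along its length, z up. About 160 g. Three or four racks are present (absent: None).
- bottle: Bystander, to be left alone: white-capped squat jar, 48 mm across, 75 mm tall. Origin at the centre of its underside.
- flask: Bystander, to be left alone: wide jar 64 mm across, 80 mm tall. Origin at the centre of its underside.
- beaker: Bystander, to be left alone: open clear beaker 72 mm across, 70 mm tall. Origin at the centre of its underside.
- tipbox: Bystander, to be left alone: grey box with white lid, 120 x 85 x 62 mm. Origin at the centre of its underside.

How it is judged:
On the way, in this order (a step that is already met when the one before it is completed fails the run):
1. the lock knob has been unscrewed (past 1.1 rad of its 1.3) (((horizontal distance between lock_a_grip and pivot below 0.1 m and value of joint lock_a above 1.1 rad) or (horizontal distance between lock_b_grip and pivot below 0.1 m and value of joint lock_b above 1.1 rad))), for 0.2 s.
2. the tray has been swung home against the dock rail (within 0.04 rad) (value of joint tray above 1.007 rad), for 0.3 s.
3. the lock knob has been screwed shut again (below 0.2 rad) (((horizontal distance between lock_a_grip and pivot below 0.1 m and value of joint lock_a below 0.2 rad) or (horizontal distance between lock_b_grip and pivot below 0.1 m and value of joint lock_b below 0.2 rad))), for 0.2 s.
At the end, for the whole second after the job is handed in: Tray within 0.04 rad of home, lock within 0.2 rad of shut; every rack upright at rest on the deck in its own bay (8 mm along the row, 5 mm across, square to the fence within 0.09 rad), bays filled from the pivot end without a gap (value of joint tray above 1.007 rad and ((horizontal distance between lock_a_grip and pivot below 0.1 m and value of joint lock_a below 0.2 rad) or (horizontal distance between lock_b_grip and pivot below 0.1 m and value of joint lock_b below 0.2 rad)) and ((x of rack1 in the frame of bay1 between -0.008 and 0.008 m and y of rack1 in the frame of bay1 between -0.005 and 0.005 m) or (x of rack1 in the frame of bay2 between -0.008 and 0.008 m and y of rack1 in the frame of bay2 between -0.005 and 0.005 m) or (x of rack1 in the frame of bay3 between -0.008 and 0.008 m and y of rack1 in the frame of bay3 between -0.005 and 0.005 m) or (x of rack1 in the frame of bay4 between -0.008 and 0.008 m and y of rack1 in the frame of bay4 between -0.005 and 0.005 m)) and angle between the x axis of each of rack1, rack2, rack3, rack4 and the y axis of bay1, either way round below 0.09 rad and z of each of rack1, rack2, rack3, rack4 in the frame of bay1 below 0.004 m and angle between each of rack1, rack2, rack3, rack4's own z axis and vertical below 0.08 rad and linear speed of each of rack1, rack2, rack3, rack4 below 0.02 m/s and ((x of rack2 in the frame of bay1 between -0.008 and 0.008 m and y of rack2 in the frame of bay1 between -0.005 and 0.005 m) or (x of rack2 in the frame of bay2 between -0.008 and 0.008 m and y of rack2 in the frame of bay2 between -0.005 and 0.005 m) or (x of rack2 in the frame of bay3 between -0.008 and 0.008 m and y of rack2 in the frame of bay3 between -0.005 and 0.005 m) or (x of rack2 in the frame of bay4 between -0.008 and 0.008 m and y of rack2 in the frame of bay4 between -0.005 and 0.005 m)) and ((x of rack3 in the frame of bay1 between -0.008 and 0.008 m and y of rack3 in the frame of bay1 between -0.005 and 0.005 m) or (x of rack3 in the frame of bay2 between -0.008 and 0.008 m and y of rack3 in the frame of bay2 between -0.005 and 0.005 m) or (x of rack3 in the frame of bay3 between -0.008 and 0.008 m and y of rack3 in the frame of bay3 between -0.005 and 0.005 m) or (x of rack3 in the frame of bay4 between -0.008 and 0.008 m and y of rack3 in the frame of bay4 between -0.005 and 0.005 m)) and ((x of rack4 in the frame of bay1 between -0.008 and 0.008 m and y of rack4 in the frame of bay1 between -0.005 and 0.005 m) or (x of rack4 in the frame of bay2 between -0.008 and 0.008 m and y of rack4 in the frame of bay2 between -0.005 and 0.005 m) or (x of rack4 in the frame of bay3 between -0.008 and 0.008 m and y of rack4 in the frame of bay3 between -0.005 and 0.005 m) or (x of rack4 in the frame of bay4 between -0.008 and 0.008 m and y of rack4 in the frame of bay4 between -0.005 and 0.005 m)) and ((x of rack1 in the frame of bay1 between -0.008 and 0.008 m and y of rack1 in the frame of bay1 between -0.005 and 0.005 m) or (x of rack2 in the frame of bay1 between -0.008 and 0.008 m and y of rack2 in the frame of bay1 between -0.005 and 0.005 m) or (x of rack3 in the frame of bay1 between -0.008 and 0.008 m and y of rack3 in the frame of bay1 between -0.005 and 0.005 m) or (x of rack4 in the frame of bay1 between -0.008 and 0.008 m and y of rack4 in the frame of bay1 between -0.005 and 0.005 m)) and (not ((x of rack1 in the frame of bay2 between -0.008 and 0.008 m and y of rack1 in the frame of bay2 between -0.005 and 0.005 m) or (x of rack2 in the frame of bay2 between -0.008 and 0.008 m and y of rack2 in the frame of bay2 between -0.005 and 0.005 m) or (x of rack3 in the frame of bay2 between -0.008 and 0.008 m and y of rack3 in the frame of bay2 between -0.005 and 0.005 m) or (x of rack4 in the frame of bay2 between -0.008 and 0.008 m and y of rack4 in the frame of bay2 between -0.005 and 0.005 m)) or ((x of rack1 in the frame of bay1 between -0.008 and 0.008 m and y of rack1 in the frame of bay1 between -0.005 and 0.005 m) or (x of rack2 in the frame of bay1 between -0.008 and 0.008 m and y of rack2 in the frame of bay1 between -0.005 and 0.005 m) or (x of rack3 in the frame of bay1 between -0.008 and 0.008 m and y of rack3 in the frame of bay1 between -0.005 and 0.005 m) or (x of rack4 in the frame of bay1 between -0.008 and 0.008 m and y of rack4 in the frame of bay1 between -0.005 and 0.005 m))) and (not ((x of rack1 in the frame of bay3 between -0.008 and 0.008 m and y of rack1 in the frame of bay3 between -0.005 and 0.005 m) or (x of rack2 in the frame of bay3 between -0.008 and 0.008 m and y of rack2 in the frame of bay3 between -0.005 and 0.005 m) or (x of rack3 in the frame of bay3 between -0.008 and 0.008 m and y of rack3 in the frame of bay3 between -0.005 and 0.005 m) or (x of rack4 in the frame of bay3 between -0.008 and 0.008 m and y of rack4 in the frame of bay3 between -0.005 and 0.005 m)) or ((x of rack1 in the frame of bay2 between -0.008 and 0.008 m and y of rack1 in the frame of bay2 between -0.005 and 0.005 m) or (x of rack2 in the frame of bay2 between -0.008 and 0.008 m and y of rack2 in the frame of bay2 between -0.005 and 0.005 m) or (x of rack3 in the frame of bay2 between -0.008 and 0.008 m and y of rack3 in the frame of bay2 between -0.005 and 0.005 m) or (x of rack4 in the frame of bay2 between -0.008 and 0.008 m and y of rack4 in the frame of bay2 between -0.005 and 0.005 m))) and (not ((x of rack1 in the frame of bay4 between -0.008 and 0.008 m and y of rack1 in the frame of bay4 between -0.005 and 0.005 m) or (x of rack2 in the frame of bay4 between -0.008 and 0.008 m and y of rack2 in the frame of bay4 between -0.005 and 0.005 m) or (x of rack3 in the frame of bay4 between -0.008 and 0.008 m and y of rack3 in the frame of bay4 between -0.005 and 0.005 m) or (x of rack4 in the frame of bay4 between -0.008 and 0.008 m and y of rack4 in the frame of bay4 between -0.005 and 0.005 m)) or ((x of rack1 in the frame of bay3 between -0.008 and 0.008 m and y of rack1 in the frame of bay3 between -0.005 and 0.005 m) or (x of rack2 in the frame of bay3 between -0.008 and 0.008 m and y of rack2 in the frame of bay3 between -0.005 and 0.005 m) or (x of rack3 in the frame of bay3 between -0.008 and 0.008 m and y of rack3 in the frame of bay3 between -0.005 and 0.005 m) or (x of rack4 in the frame of bay3 between -0.008 and 0.008 m and y of rack4 in the frame of bay3 between -0.005 and 0.005 m)))); the robot touches nothing.
It fails at once if the bottle is knocked away by more than 40 mm or over (distance of bottle from where it was at the start of the episode above 0.04 m or angle between bottle's own z axis and vertical above 0.5 rad).
It fails at once if the flask is knocked away by more than 40 mm or over (distance of flask from where it was at the start of the episode above 0.04 m or angle between flask's own z axis and vertical above 0.5 rad).
It fails at once if the beaker is knocked away by more than 40 mm or over (distance of beaker from where it was at the start of the episode above 0.04 m or angle between beaker's own z axis and vertical above 0.5 rad).
It fails at once if the tipbox is knocked away by more than 40 mm or over (distance of tipbox from where it was at the start of the episode above 0.04 m or angle between tipbox's own z axis and vertical above 0.5 rad).
Of rack1, rack2, rack3, rack4 only 3 to 4 are there at a start; the rules pass over those that are not, and their reading is None.
At some moment in a run one of rack1, rack2, rack3, rack4 may be knocked a few centimetres aside while the robot is not near it.
It also fails if it takes over 210 s, if anything falls off the work surface, if the arm or the gripper's body presses on something with over 40 N, if the wrist force passes 120 N, or if a joint passes its speed limit or range.

ROBOT

A 7-joint arm with a two-finger parallel gripper is mounted at the origin on the work surface. World frame = base frame: x ahead of the robot, y to its left, z up, the work surface at z = 0. Lengths are in m, angles in rad, forces in N, time in s.
With the tool pointing down it reaches from about 0.4 to 0.85 m from the base axis. Payload 4.5 kg.
Tool frame: the origin (TCP) lies midway between the tips of the shut fingers; the grasp point (between the pads) lies 19 mm behind it; z points along the fingers, y is the line along which they close (so a half turn about z gives the same grasp; the last joint's range is limited). The gripper opens to 88 mm and grips with 3 to 60 N. Pads are 18 mm wide; open, the fingers measure 123 mm over their backs; the gripper's body (75 mm by 187 mm) begins 45 mm behind the grasp point.
Start: joints at [-1.208, 0.689, -0.195, 1.565, 0.157, 0.902, -0.215], TCP at [0.202, 0.592, 0.239] pointing down, gripper open.
Joint ranges: [-3.01, 3.01], [-0.46, 2.08], [-1.47, 1.51], [0.13, 2.56], [-1, 4.14], [0.04, 2.09], [-2.66, 2.66]. Speed limits (rad/s): [2.57, 2.57, 3.14, 3.14, 3.14, 3.14, 3.14].

INTERFACE

Orientations are given as a unit quaternion [x, y, z, w].
In Python, from cell import arm, imaging, workorder gives the robot as it stands. The module is installed in compiled form; this text tells all that it offers.
- The arm moves only by the tool apply_moves, never from a script. Its argument "increments" is a list that holds one entry, the list of rows, each a list of 7 numbers: the shift along the tool's x, y, z in cm, then the turn, a rotation vector about the tool's x, y, z in degrees, then the opening, from 0 (shut) to 1 (fully open). A call has 1 to 20 rows; each row is the pose to reach, as a shift and turn from the pose commanded when the call began, along the tool's axes at that moment; what a row does not reach only later rows make up. A row lasts 1/8 s, in which the tool goes at most 62.5 mm and 10.7 degrees, less where a joint would pass 70% of its speed; a pose out of reach is approached as far as the arm can. A call with a gripper value outside its range is refused whole. The fingers move at their own pace and stop on an object; "squeeze" is the grip in N (left out, the last holds). Time passes only in rows, so rows that repeat a pose let the fingers close. It gives the time, the measured TCP pose, the force, the opening and the grip force at its end, in the units of the state.
- arm.sense(): the state, without advancing time (a new reading comes with each control period).
- imaging.read_camera(name): name is "side" or "top"; returns the picture (480x640x3 uint8, red, green, blue); there is no depth.
- imaging.calibration(name): a dict with "fx", "fy", "cx", "cy" (pixels), "T" (4x4, takes a point from camera to world coordinates). Camera axes: x right, y down, z forward; pixel columns grow to the right and rows downward; lengths in m; the calibration is good to about 2 mm. A picture is of the moment at which its call begins. calibration takes no time and is no camera call.
- workorder.hand_in(): hands the job in; it is judged then, once.
Trained networks look in the newest picture that a camera, given by its name, has taken for a name from the list of things; names that differ only in an ending like _2 or _b are one class to them, and where a whole thing is asked for, a point or a joint stands for the part that bears it (a point fixed in the world has none). Each returns a list of dicts, best first, with "confidence" (0 to 1); they miss things now and then, are a little off and sometimes report something else, mostly with a low value. They report only what shows in the picture. A call takes as long as a camera call.
- imaging.look_for(camera, thing): "pixel" ([row, column] in pixels, amid what is visible of it).
- imaging.masks_of(camera, thing): "region" (480x640 bool, what is visible of it) and "pixel" ([row, column] in pixels, amid what is visible of it).
- imaging.place_of(camera, thing): "pixel" ([row, column] in pixels: a listed point, or the origin of a listed thing).
The state is a dict: "t": time; "joint_pos": joint angles; "joint_vel": joint speeds; "effort": joint torques, N m; "ee_pos": TCP position; "orientation": TCP orientation; "ft_force": force on the tool from outside, world axes, zero at the start; "moment": the same for the moment, N m; "finger_gap": finger opening in m; "grip_force": force on a finger pad.
Only numpy, scipy, OpenCV 4.12 (cv2) and the standard library are available. Lean on these libraries where they do the work, as an engineer would, in place of code of your own. Each camera call takes 0.05 s, during which the arm holds its last target. There are 200 camera calls.

## Working session

There is one attempt and no reset: what is moved stays moved. The work goes in short steps, Python scripts to look and compute and a tool call to move; the robot and the scene stay as the last step left them, time stands still between calls to the robot, and variables do not carry over. Pictures are saved under pics/ and viewed, at most 14 in all, crops included, and the job is handed in when it is done.

Besides the shell and the picture viewer there is one more tool, called by a JSON object that holds its "api" and its "payload". apply_moves: Moves the arm, as the interface text tells. Its arguments: {"type":"object","properties":{"increments":{"type":"array","items":{"type":"array","items":{"type":"array","items":{"type":"number"}}}},"squeeze":{"type":"number"}},"required":["increments"]}

```bash
mkdir -p pics; cat > h.py <<'E'
import numpy as np, cv2
from cell import arm, imaging, workorder
from scipy.spatial.transform import Rotation as R
def ray(cam,px):
    c=imaging.calibration(cam);T=np.array(c["T"])
    d=T[:3,:3]@np.array([(px[1]-c["cx"])/c["fx"],(px[0]-c["cy"])/c["fy"],1]);return T[:3,3],d
def at(cam,px,z):
    o,d=ray(cam,px);return o+d*(z-o[2])/d[2]
def proj(cam,p):
    c=imaging.calibration(cam);T=np.array(c["T"]);q=T[:3,:3].T@(np.array(p)-T[:3,3])
    return [q[1]/q[2]*c["fy"]+c["cy"],q[0]/q[2]*c["fx"]+c["cx"]]
def snap(cam,name,crop=None,s=1):
    im=imaging.read_camera(cam)[:,:,::-1]
    if crop: a,b,c,d=crop;im=im[a:b,c:d]
    cv2.imwrite("pics/"+name,cv2.resize(im,None,fx=s,fy=s,interpolation=cv2.INTER_CUBIC))
def move(p,yaw):
    """rows numbers to reach world p with tool down; yaw = world angle of tool y(mod pi)"""
    s=arm.sense();r=R.from_quat(s["orientation"])
    return s
E
python3 - <<'E'
from h import *
np.set_printoptions(precision=4,suppress=True)
s=arm.sense();print(s["t"],s["ee_pos"],s["orientation"],s["finger_gap"]);print(R.from_quat(s["orientation"]).as_matrix())
for c in("top","side"):
    k=imaging.calibration(c);print(c,k["fx"],k["cx"],k["cy"],np.array(k["T"]));snap(c,c+"0.png")
Z=dict(lock_a_grip=.082,pivot=.012,tab=.025,bay1=.012,bay2=.012,bay3=.012,bay4=.012,rack1=0,bottle=0,flask=0,beaker=0,tipbox=0)
for n,z in Z.items():
    for c in("top","side"):
        for r in imaging.place_of(c,n): print(n,c,np.round(r["pixel"]),round(r["confidence"],2),at(c,r["pixel"],z)[:2])
E
```

```text
0.0 [0.2017 0.5909 0.2379] [ 0.1637  0.9865 -0.0009 -0.0001] 0.08796456093888008
[[-0.9464  0.3229 -0.0005]
 [ 0.3229  0.9464 -0.0018]
 [-0.0001 -0.0018 -1.    ]]
top 481.5195996706674 313.9605689472866 230.52029403051782 [[-0.0063 -0.9814  0.1917  0.3367]
 [-0.9998  0.0099  0.0183 -0.0332]
 [-0.0198 -0.1916 -0.9813  1.4306]
 [ 0.      0.      0.      1.    ]]
side 557.5033479808197 323.20573326245943 239.28810591167303 [[ 0.9563 -0.1983  0.2148  0.2697]
 [-0.2917 -0.5962  0.748  -1.1429]
 [-0.0202 -0.7779 -0.628   1.038 ]
 [ 0.      0.      0.      1.    ]]
lock_a_grip top [280. 318.] 0.7 [ 0.4596 -0.0172]
lock_a_grip top [249. 368.] 0.42 [ 0.546 -0.16 ]
lock_a_grip side [254. 277.] 0.62 [ 0.4608 -0.0267]
pivot top [273. 338.] 0.87 [ 0.4858 -0.0781]
pivot top [222. 231.] 0.62 [0.6436 0.2444]
pivot side [282. 291.] 0.7 [ 0.4856 -0.0698]
tab top [270. 415.] 0.78 [ 0.4902 -0.3004]
tab side [340. 315.] 0.76 [ 0.4863 -0.2927]
tab side [203. 235.] 0.63 [0.4052 0.3286]
bay1 top [250. 349.] 0.95 [ 0.5526 -0.1107]
bay1 top [246. 371.] 0.91 [ 0.5649 -0.1761]
bay1 top [242. 409.] 0.82 [ 0.5768
[... 1785 characters left out ...]
[258. 182.] 0.63 [0.5347 0.3918]
rack1 side [190. 272.] 0.97 [0.5391 0.3992]
rack1 side [202. 231.] 0.92 [0.3966 0.3755]
rack1 side [206. 318.] 0.81 [0.6582 0.2633]
rack1 side [222. 238.] 0.77 [0.3985 0.2595]
rack1 side [332. 349.] 0.59 [ 0.5785 -0.2738]
bottle top [260. 236.] 0.68 [0.5296 0.2283]
bottle side [217. 284.] 0.65 [0.5414 0.2396]
bottle side [207. 315.] 0.59 [0.6478 0.2587]
bottle side [222. 239.] 0.4 [0.4016 0.259 ]
flask top [213. 189.] 0.79 [0.6754 0.3771]
flask side [186. 310.] 0.56 [0.6646 0.3784]
beaker top [290. 149.] 0.78 [0.4411 0.4859]
beaker side [185. 238.] 0.62 [0.4374 0.463 ]
tipbox top [240. 467.] 0.7 [ 0.582  -0.4645]
tipbox side [392. 375.] 0.57 [ 0.5767 -0.4578]
```

View pics/top0.png

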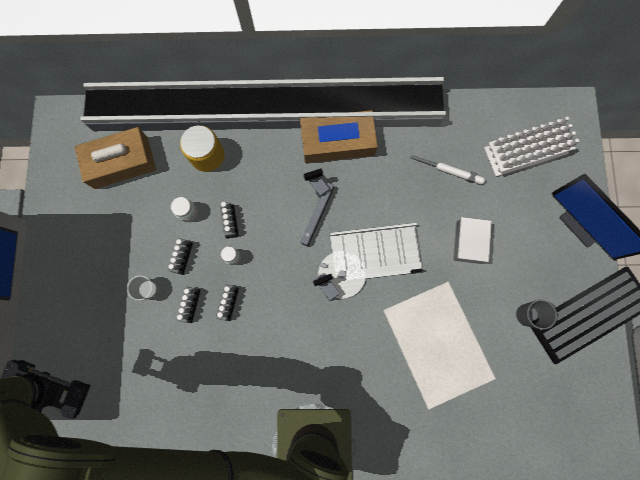

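View pics/side0.png

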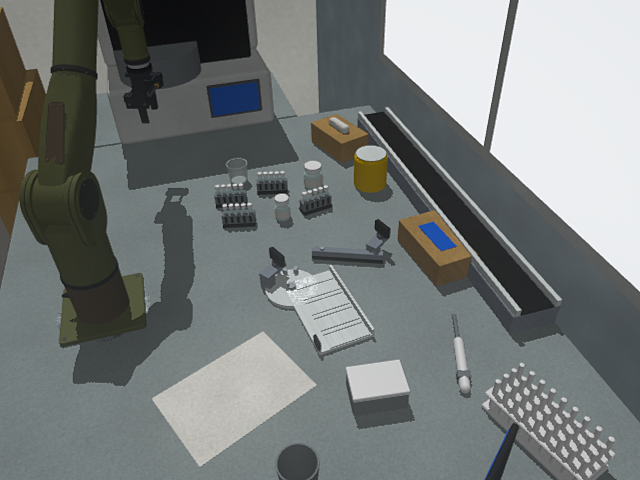

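Top view: four racks at about (304,191), (224,229), (303,228), (258,182). The lock near the pivot is at (282,322), and the tray lies parked with its tab at (270,416). I'll zoom in on the lock.

```bash
python3 - <<'E'
from h import *
snap("top","topz.png",(160,310,280,430),5);snap("side","sidez.png",(230,360,230,390),5)
np.set_printoptions(precision=4,suppress=True)
for c in("top","side"):
  for r in imaging.masks_of(c,"lock_a_grip"):
    m=r["region"].astype(np.uint8);rr=cv2.minAreaRect(np.argwhere(m)[:,::-1].astype(np.float32));print(c,r["confidence"],m.sum(),rr)
  for r in imaging.masks_of(c,"rack1"):
    m=r["region"].astype(np.uint8);rr=cv2.minAreaRect(np.argwhere(m)[:,::-1].astype(np.float32));print(c,r["confidence"],r["pixel"],m.sum(),rr)
E
```

```text
top 0.53 123 ((322.0, 280.0), (10.0, 16.0), 90.0)
top 0.84 [258.5, 181.5] 554 ((179.284423828125, 256.38531494140625), (16.66617774963379, 34.67331314086914), 16.699243545532227)
top 0.81 [303.6, 190.1] 499 ((188.38235473632812, 303.9706115722656), (15.764815330505371, 34.1975212097168), 14.03624439239502)
top 0.71 [302.1, 228.9] 523 ((226.96206665039062, 302.35516357421875), (15.115602493286133, 36.65626525878906), 15.068489074707031)
top 0.56 [218.8, 229.2] 451 ((228.50286865234375, 218.76876831054688), (35.12520980834961, 13.38103199005127), 81.25383758544922)
top 0.33 [257.9, 368.3] 4956 ((368.2515869140625, 260.7192687988281), (66.46282196044922, 103.29008483886719), 81.67434692382812)
side 0.79 240 ((276.9422912597656, 256.7115478515625), (21.37666130065918, 14.120362281799316), 78.69007110595703)
side 0.36 731 ((239.0, 215.0), (24.0, 32.0), 90.0)
side 0.88 [181.6, 270.6] 615 ((272.0, 183.0), (22.0, 30.0), 90.0)
side 0.85 [194.2, 231.7] 624 ((230.3999786376953, 194.79998779296875), (21.49604606628418, 32.809757232666016), 81.8698959350586)
side 0.73 [201.3, 316.6] 657 ((314.8773193359375, 200.82073974609375), (22.389768600463867, 33.1038932800293), 74.05460357666016)
side 0.72 [216.8, 237.2] 760 ((237.5, 215.0), (24.0, 33.0), 90.0)
```

View pics/topz.png

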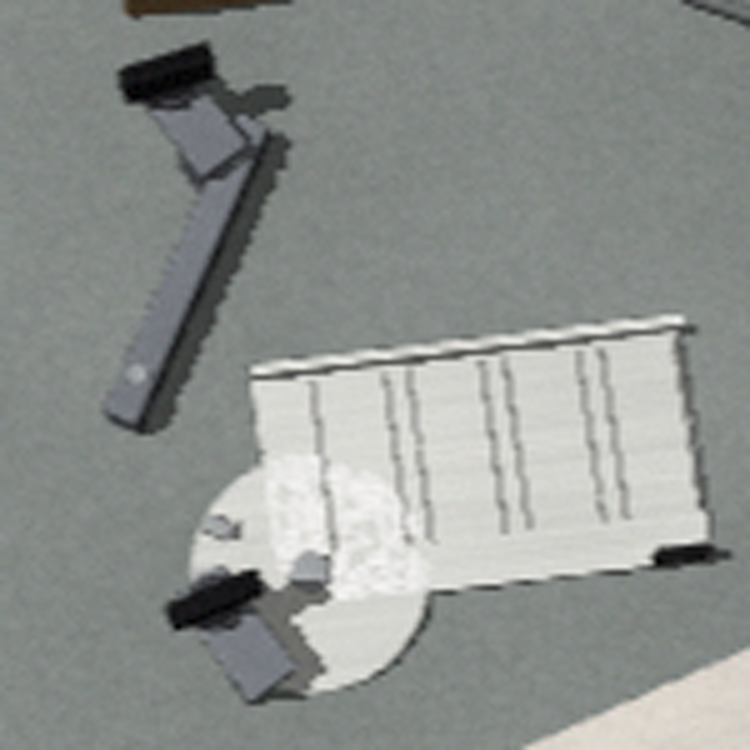

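View pics/sidez.png

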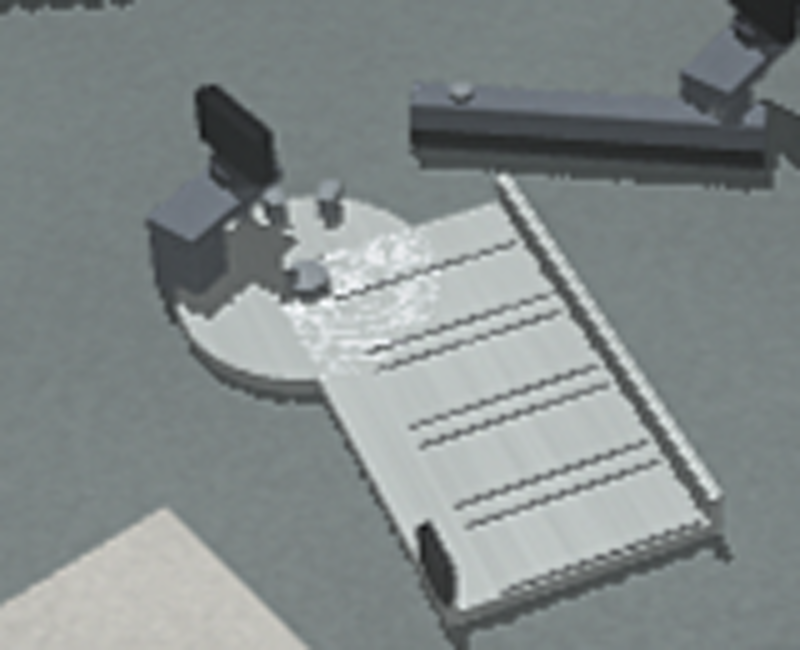

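The crops show the near knob's bar centred at about (322.8, 280) in the top view, heading about -68° in world. The tray heading is about -83°, and the rail runs at about -27°. Next I'll refine the knob and pivot positions.

```bash
cat >> h.py <<'E'
def tri(pt,ps):
    A=[];b=[]
    for c,p in(("top",pt),("side",ps)):
        o,d=ray(c,p);d=d/np.linalg.norm(d);P=np.eye(3)-np.outer(d,d);A.append(P);b.append(P@o)
    return np.linalg.lstsq(np.vstack(A),np.hstack(b),rcond=None)[0]
def to(p,h,s=None):
    """shift cm, turn deg for target p, tool y heading h deg (mod 180), from the present pose"""
    s=s or arm.sense();r=R.from_quat(s["orientation"]);c=[]
    for k in(h,h+180):
        y=np.array([np.cos(np.radians(k)),np.sin(np.radians(k)),0]);z=np.array([0,0,-1.]);g=R.from_matrix(np.c_[np.cross(y,z),y,z])
        c.append(np.degrees((r.inv()*g).as_rotvec()))
    print("p",np.round(p,4),"shift",np.round(r.inv().apply(np.array(p)-s["ee_pos"])*100,2),"turn",*[np.round(v,1) for v in c])
E
python3 - <<'E'
from h import *
np.set_printoptions(precision=4,suppress=True)
T=lambda x,y:(160+y/5-.4,280+x/5-.4)
S=lambda x,y:(230+y/5-.4,230+x/5-.4)
print("bar mid",at("top",T(214,600),.085),at("side",S(235,135),.077),tri(T(214,600),S(235,135)))
a,b=at("top",T(165,607),.094),at("top",T(258,570),.094);print("bar",a,b,np.degrees(np.arctan2(*(b-a)[1::-1])))
a,b=at("top",T(175,630),.094),at("top",T(265,590),.094);print("bar",a,b,np.degrees(np.arctan2(*(b-a)[1::-1])))
print("pivot",at("top",T(310,566),.018),at("side",S(308,273),.018))
L=[(125,400,262,130)];a,b=at("top",T(110,410),.034),at("top",T(250,142),.034);print("rail",a,b,np.degrees(np.arctan2(*(b-a)[1::-1])))
a,b=at("top",T(252,370),.030),at("top",T(690,320),.030);print("fence",a,b,np.linalg.norm(b-a),np.degrees(np.arctan2(*(b-a)[1::-1])))
to([.45,.35,.24],22);to([.46,-.024,.17],22)
E
```

```text
bar mid [ 0.4598 -0.0309  0.085 ] [ 0.4599 -0.0292  0.077 ] [ 0.46   -0.0309  0.0784]
bar [ 0.4553 -0.0037  0.094 ] [ 0.4754 -0.0555  0.094 ] -68.78140231181729
bar [ 0.4426 -0.0092  0.094 ] [ 0.4643 -0.0593  0.094 ] -66.54870557361451
pivot [ 0.4854 -0.0873  0.018 ] [ 0.4826 -0.0828  0.018 ]
rail [0.5767 0.0293 0.034 ] [ 0.7393 -0.0551  0.034 ] -27.440963759675725
fence [ 0.6006 -0.0546  0.03  ] [ 0.6281 -0.3141  0.03  ] 0.2609577556675833 -83.94525985507877
p [0.45 0.35 0.24] shift [-31.29 -14.85  -0.13] turn [ 0.  -0.  49.2] [   0.     0.  -130.8]
p [ 0.46  -0.024  0.17 ] shift [-44.31 -49.92   6.87] turn [ 0.  -0.  49.2] [   0.     0.  -130.8]
```

{"api": "apply_moves", "payload": {"increments": [[[-31.3,-14.8,0,0,0,25,0.6],[-31.3,-14.8,0,0,0,25,0.6],[-31.3,-14.8,0,0,0,25,0.6],[-31.3,-14.8,0,0,0,25,0.6],[-31.3,-14.8,0,0,0,25,0.6],[-31.3,-14.8,0,0,0,25,0.6],[-44.5,-50.6,6.8,0,0,49.2,0.6],[-44.5,-50.6,6.8,0,0,49.2,0.6],[-44.5,-50.6,6.8,0,0,49.2,0.6],[-44.5,-50.6,6.8,0,0,49.2,0.6],[-44.5,-50.6,6.8,0,0,49.2,0.6],[-44.5,-50.6,6.8,0,0,49.2,0.6],[-44.5,-50.6,6.8,0,0,49.2,0.6],[-44.5,-50.6,6.8,0,0,49.2,0.6],[-44.5,-50.6,6.8,0,0,49.2,0.6],[-44.5,-50.6,6.8,0,0,49.2,0.6]]]}}

```text
t: 3.6
ee_pos: [0.46, -0.029, 0.1709]
orientation: [0.558, 0.83, 0.001, 0.0]
ft_force: [0.0, 0.1, 0.3]
finger_gap: 0.0526
grip_force: 0.0
```

```bash
python3 - <<'E'
from h import *
s=arm.sense();print(s["ee_pos"],s["joint_pos"],s["finger_gap"],s["t"])
to([.46,-.031,.066],22)
E
```

```text
[ 0.45996533 -0.02896603  0.17094876] [ 0.00530557  0.59904149 -0.06521394  2.12058996  0.08732669  0.42358395
  0.25878453] 0.05262515739559738 3.6
p [ 0.46  -0.031  0.066] shift [-0.2  -0.08 10.49] turn [ 0.1 -0.   0.2] [ 1.000e-01  1.000e-01 -1.798e+02]
```

{"api": "apply_moves", "payload": {"increments": [[[-0.2,-0.1,5,0,0,0,0.6],[-0.2,-0.1,8,0,0,0,0.6],[-0.2,-0.1,10.5,0,0,0,0.6],[-0.2,-0.1,10.5,0,0,0,0.6],[-0.2,-0.1,10.5,0,0,0,0],[-0.2,-0.1,10.5,0,0,0,0],[-0.2,-0.1,10.5,0,0,0,0],[-0.2,-0.1,10.5,0,0,0,0],[-0.2,-0.1,10.5,0,0,0,0]]], "squeeze": 15}}

```text
t: 4.72
ee_pos: [0.4613, -0.0327, 0.0662]
orientation: [0.559, 0.829, 0.001, 0.001]
ft_force: [3.7, 1.8, 3.9]
finger_gap: 0.0142
grip_force: 15.0
```

```bash
python3 - <<'E'
from h import *
s=arm.sense();print(s["ee_pos"],s["finger_gap"],s["grip_force"],s["ft_force"],s["moment"],s["t"])
E
```

```text
[ 0.46134677 -0.03273047  0.06618998] 0.014217140231806789 15.000264490954578 [3.66363464 1.79058348 3.93333901] [ 0.29726831 -0.55052633  0.04643995] 4.725
```

{"api": "apply_moves", "payload": {"increments": [[[0,0,0,0,0,5,0],[0,0,0,0,0,10,0],[0,0,0,0,0,10,0],[0,0,0,0,0,10,0]]], "squeeze": 25}}

```text
t: 5.22
ee_pos: [0.4611, -0.0322, 0.0662]
orientation: [0.628, 0.779, 0.002, 0.001]
ft_force: [2.9, 2.8, 5.8]
finger_gap: 0.0155
grip_force: 27.8
```

```bash
python3 - <<'E'
from h import *
s=arm.sense();print(s["ee_pos"],s["finger_gap"],s["grip_force"],s["ft_force"],s["moment"],R.from_quat(s["orientation"]).as_matrix()[:,1])
to(s["ee_pos"],22)
E
```

```text
[ 0.46111318 -0.03222178  0.06616338] 0.015461343186542315 27.75936898018699 [2.85777754 2.83122248 5.82857133] [ 0.53681398 -0.60327501  0.66892898] [0.97723121 0.21214509 0.00369102]
p [ 0.4611 -0.0322  0.0662] shift [0. 0. 0.] turn [ 0.2 -0.  -9.8] [ -0.   -0.3 170.2]
```

{"api": "apply_moves", "payload": {"increments": [[[0,0,0,0,0,-10,0],[0,0,0,0,0,-20,0],[0,0,0,0,0,-30,0],[0,0,0,0,0,-30,0],[0,0,0,0,0,-30,0]]]}}

```text
t: 5.85
ee_pos: [0.4626, -0.032, 0.0662]
orientation: [0.406, 0.914, 0.002, 0.002]
ft_force: [4.9, 3.4, 3.4]
finger_gap: 0.0138
grip_force: 25.0
```

```bash
python3 - <<'E'
from h import *
s=arm.sense();print(s["ee_pos"],s["finger_gap"],s["grip_force"],s["ft_force"],s["moment"])
to(s["ee_pos"],22)
E
```

```text
[ 0.4625802  -0.03197548  0.06616246] 0.013799687220792313 25.000224485993385 [4.9495074  3.39813742 3.35299279] [ 0.69886901 -1.07150824  0.08724976]
p [ 0.4626 -0.032   0.0662] shift [0. 0. 0.] turn [ 0.4  0.1 20.1] [-1.000e-01  5.000e-01 -1.599e+02]
```

{"api": "apply_moves", "payload": {"increments": [[[0,0,0,0,0,-10,0],[0,0,0,0,0,-20,0],[0,0,0,0,0,-30,0],[0,0,0,0,0,-40,0],[0,0,0,0,0,-51,0],[0,0,0,0,0,-51,0],[0,0,0,0,0,-51,0],[0,0,0,0,0,-51,0]]]}}

```text
t: 6.85
ee_pos: [0.4638, -0.0288, 0.0662]
orientation: [-0.028, 1.0, 0.004, 0.005]
ft_force: [6.1, 8.5, 1.8]
finger_gap: 0.0139
grip_force: 25.0
```

```bash
python3 - <<'E'
from h import *
s=arm.sense();print(s["ee_pos"],s["finger_gap"],s["grip_force"],s["ft_force"],s["moment"])
to(s["ee_pos"],22)
E
```

```text
[ 0.46383889 -0.02882883  0.06619658] 0.013857960693110767 24.999985999893397 [6.07260581 8.46655919 1.76821752] [ 1.79626982 -1.23404197  0.02266189]
p [ 0.4638 -0.0288  0.0662] shift [0. 0. 0.] turn [ 0.7  0.2 71.2] [  -0.2    0.8 -108.8]
```

{"api": "apply_moves", "payload": {"increments": [[[0,0,0,0,0,-5,0],[0,0,0,0,0,-5,0],[0,0,0,0,0,-5,0],[0,0,0,0,0,-5,0]]]}}

```text
t: 7.35
ee_pos: [0.4636, -0.0287, 0.0662]
orientation: [-0.071, 0.997, 0.004, 0.005]
ft_force: [5.3, 9.4, 1.8]
finger_gap: 0.0139
grip_force: 25.0
```

```bash
python3 - <<'E'
from h import *
s=arm.sense();print(s["ee_pos"],s["finger_gap"],s["grip_force"],s["ft_force"],s["moment"])
to(s["ee_pos"],22)
E
```

```text
[ 0.46357973 -0.02874445  0.06616763] 0.0139478032925478 25.000449623912573 [5.3205397  9.43563503 1.79092135] [ 1.90968244 -1.19465405 -0.57687606]
p [ 0.4636 -0.0287  0.0662] shift [0. 0. 0.] turn [ 0.7  0.2 76.1] [  -0.2    0.7 -103.9]
```

{"api": "apply_moves", "payload": {"increments": [[[0,0,0,0,0,-4,0.6],[0,0,0,0,0,-4,0.6],[0,0,0,0,0,-4,0.6],[0,0,-5,0,0,-4,0.6],[0,0,-10,0,0,-4,0.6],[0,0,-10,0,0,-4,0.6]]]}}

```text
t: 8.1
ee_pos: [0.4607, -0.0337, 0.1682]
orientation: [-0.103, 0.995, -0.0, 0.003]
ft_force: [0.8, -0.4, 0.1]
finger_gap: 0.0526
grip_force: 0.0
```

```bash
python3 - <<'E'
from h import *
s=arm.sense();print(s["ee_pos"],s["finger_gap"],s["joint_pos"])
for n in("bar","pivot"):pass
imaging.read_camera("side");imaging.read_camera("top")
for c,n,z in(("side","tab",.025),("top","tab",.025),("top","pivot",.016),("side","pivot",.016),("side","lock_a_grip",.082)):
    for r in imaging.place_of(c,n): print(n,c,r["confidence"],at(c,r["pixel"],z))
to([.45,-.30,.12],-83.5)
E
```

```text
[ 0.46068017 -0.03369793  0.16823733] 0.052568404961716615 [ 0.28680774  0.63829418 -0.49383374  2.11052483  0.59874499  0.5259536
  1.12465532]
tab side 0.59 [ 0.48425545 -0.30046526  0.025     ]
tab top 0.95 [ 0.49863935 -0.30455992  0.025     ]
tab top 0.35 [0.53163777 0.2265246  0.025     ]
pivot side 0.95 [ 0.48100627 -0.09608183  0.016     ]
lock_a_grip side 0.59 [ 0.46388725 -0.02298642  0.082     ]
p [ 0.45 -0.3   0.12] shift [  6.37 -25.92   4.47] turn [   0.2    0.  -174.5] [ 0.  -0.1  5.5]
```

{"api": "apply_moves", "payload": {"increments": [[[2,-8,0,0,0,90,0],[3,-16,0,0,0,90,0],[6.4,-25.9,4.5,0,0,90,0],[6.4,-25.9,4.5,0,0,90,0],[6.4,-25.9,4.5,0,0,90,0],[6.4,-25.9,4.5,0,0,90,0],[6.4,-25.9,4.5,0,0,90,0],[6.4,-25.9,4.5,0,0,90,0],[6.4,-25.9,4.5,0,0,170,0],[6.4,-25.9,4.5,0,0,170,0],[6.4,-25.9,4.5,0,0,170,0],[6.4,-25.9,4.5,0,0,170,0],[6.4,-25.9,4.5,0,0,170,0],[6.4,-25.9,4.5,0,0,170,0],[6.4,-25.9,4.5,0,0,170,0],[6.4,-25.9,4.5,0,0,185.5,0],[6.4,-25.9,4.5,0,0,185.5,0],[6.4,-25.9,4.5,0,0,185.5,0],[6.4,-25.9,4.5,0,0,185.5,0],[6.4,-25.9,4.5,0,0,185.5,0]]]}}

```text
t: 10.95
ee_pos: [0.4504, -0.2998, 0.1205]
orientation: [0.998, 0.057, -0.0, -0.0]
ft_force: [0.2, -0.2, -0.4]
finger_gap: 0.0002
grip_force: 0.0
```

```bash
python3 - <<'E'
from h import *
s=arm.sense();print(s["ee_pos"],s["finger_gap"],s["joint_pos"])
snap("top","t2.png",(180,330,280,480),4)
to([.455,-.30,.022],-83.5)
# push path: TCP rides on the circle about the pivot; tray-frame TCP (0.214,-0.020-w)
P=np.array([.484,-.086]);w=.010
for a in np.arange(-84,-25,5):
    c,q=np.cos(np.radians(a)),np.sin(np.radians(a));x,y=.214,-.020-w
    print(a);to([P[0]+c*x-q*y,P[1]+q*x+c*y,.022],a)
E
```

```text
[ 0.45036648 -0.29983402  0.12053263] 0.00022822124651625 [ 0.32130212  0.7858591   0.30798647  1.93688903 -0.47321145  0.49006356
 -0.4893616 ]
p [ 0.455 -0.3    0.022] shift [0.45 0.07 9.86] turn [-0.  0.  0.] [  -0.   -0. -180.]
-84
p [ 0.4765 -0.302   0.022 ] shift [2.57 0.51 9.86] turn [-0.   0.   0.5] [  -0.    -0.  -179.5]
-79
p [ 0.4954 -0.3018  0.022 ] shift [4.45 0.7  9.86] turn [-0.   0.  -4.5] [  0.    0.  175.5]
-74
p [ 0.5141 -0.3     0.022 ] shift [6.33 0.74 9.86] turn [-0.   0.  -9.5] [  0.    0.  170.5]
-69
p [ 0.5327 -0.2965  0.022 ] shift [8.21 0.61 9.86] turn [ -0.    0.  -14.5] [  0.    0.  165.5]
-64
p [ 0.5508 -0.2915  0.022 ] shift [10.07  0.31  9.86] turn [ -0.    0.  -19.5] [  0.    0.  160.5]
-59
p [ 0.5685 -0.2849  0.022 ] shift [11.9  -0.14  9.86] turn [ -0.   -0.  -24.5] [ -0.    0.  155.5]
-54
p [ 0.5855 -0.2768  0.022 ] shift [13.69 -0.76  9.86] turn [ -0.   -0.  -29.5] [ -0.    0.  150.5]
-49
p [ 0.6018 -0.2672  0.022 ] shift [15.41 -1.52  9.86] turn [ -0.   -0.  -34.5] [ -0.    0.  145.5]
-44
p [ 0.6171 -0.2562  0.022 ] shift [17.06 -2.44  9.86] turn [ -0.   -0.  -39.5] [ -0.    0.  140.5]
-39
p [ 0.6314 -0.244   0.022 ] shift [18.62 -3.49  9.86] turn [ -0.   -0.  -44.5] [ -0.    0.  135.5]
-34
p [ 0.6446 -0.2305  0.022 ] shift [20.09 -4.68  9.86] turn [ -0.   -0.  -49.5] [ -0.    0.  130.5]
-29
p [ 0.6566 -0.216   0.022 ] shift [21.44 -5.98  9.86] turn [ -0.   -0.  -54.5] [ -0.    0.  125.5]
```

View pics/t2.png

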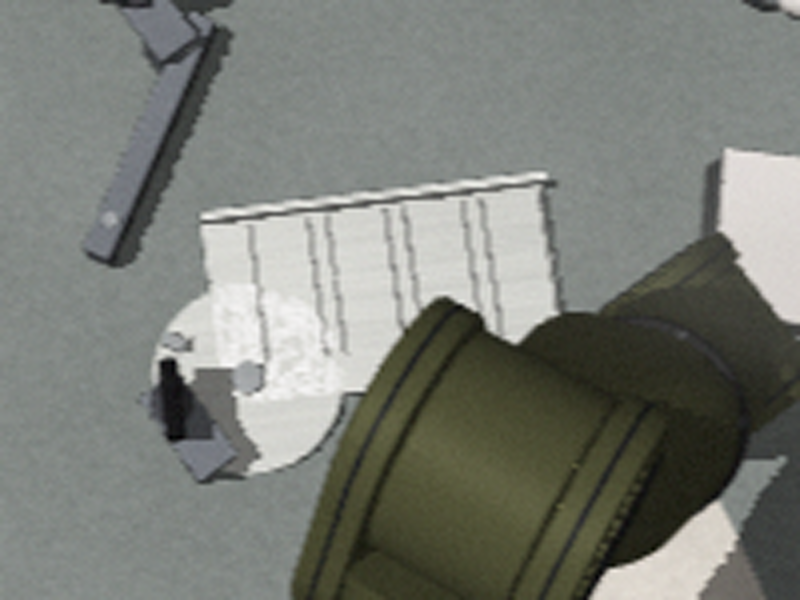

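The knob bar now lies along x, at crop (172,400), so it is open. The tray is still parked. Now I'll lower the tool and push.

{"api": "apply_moves", "payload": {"increments": [[[0.3,0.1,5,0,0,0,0],[0.3,0.1,9.8,0,0,0,0],[0.3,0.1,9.8,0,0,0,0],[1.5,0.4,9.8,0,0,0,0],[2.6,0.5,9.8,0,0,0,0],[3.5,0.6,9.8,0,0,-2,0],[4.5,0.7,9.8,0,0,-4.5,0],[5.4,0.7,9.8,0,0,-7,0],[6.3,0.7,9.8,0,0,-9.5,0],[7.3,0.7,9.8,0,0,-12,0],[8.2,0.6,9.8,0,0,-14.5,0],[9.1,0.5,9.8,0,0,-17,0],[10.1,0.3,9.8,0,0,-19.5,0],[11,0.1,9.8,0,0,-22,0],[11.9,-0.1,9.8,0,0,-24.5,0],[12.8,-0.4,9.8,0,0,-27,0],[13.7,-0.8,9.8,0,0,-29.5,0],[13.7,-0.8,9.8,0,0,-29.5,0]]]}}

```text
t: 13.25
ee_pos: [0.5877, -0.2758, 0.0229]
orientation: [0.951, 0.31, 0.001, 0.0]
ft_force: [0.0, 0.5, 0.3]
finger_gap: 0.0004
grip_force: 0.0
```

```bash
python3 - <<'E'
from h import *
s=arm.sense();print(s["ee_pos"],s["ft_force"],s["joint_pos"])
P=np.array([.484,-.086]);w=.010
for a in np.arange(-54,-23,3):
    c,q=np.cos(np.radians(a)),np.sin(np.radians(a));x,y=.214,-.020-w
    print(a);to([P[0]+c*x-q*y,P[1]+q*x+c*y,.022],a)
E
```

```text
[ 0.58771626 -0.27583884  0.02287402] [0.0116032  0.45066028 0.30391281] [ 0.26535364  1.01994973  0.19510791  1.62331212 -0.3355054   0.52882975
 -0.28080967]
-54
p [ 0.5855 -0.2768  0.022 ] shift [-0.23 -0.06  0.09] turn [ 0.1 -0.1  0.1] [   0.2    0.2 -179.9]
-51
p [ 0.5954 -0.2712  0.022 ] shift [0.89 0.07 0.09] turn [ 0.1 -0.1 -2.9] [ -0.2  -0.2 177.1]
-48
p [ 0.6049 -0.2651  0.022 ] shift [2.02 0.14 0.09] turn [ 0.1 -0.1 -5.9] [ -0.2  -0.2 174.1]
-45
p [ 0.6141 -0.2585  0.022 ] shift [3.15 0.16 0.09] turn [ 0.1 -0.1 -8.9] [ -0.2  -0.2 171.1]
-42
p [ 0.623  -0.2515  0.022 ] shift [4.28 0.11 0.1 ] turn [  0.1  -0.1 -11.9] [ -0.2  -0.2 168.1]
-39
p [ 0.6314 -0.244   0.022 ] shift [ 5.41 -0.    0.1 ] turn [  0.1  -0.1 -14.9] [ -0.2  -0.2 165.1]
-36
p [ 0.6395 -0.2361  0.022 ] shift [ 6.53 -0.17  0.1 ] turn [  0.1  -0.1 -17.9] [ -0.2  -0.2 162.1]
-33
p [ 0.6471 -0.2277  0.022 ] shift [ 7.64 -0.39  0.1 ] turn [  0.1  -0.1 -20.9] [ -0.2  -0.2 159.1]
-30
p [ 0.6543 -0.219   0.022 ] shift [ 8.73 -0.67  0.11] turn [  0.1  -0.1 -23.9] [-1.000e-01 -2.000e-01  1.561e+02]
-27
p [ 0.6611 -0.2099  0.022 ] shift [ 9.81 -1.01  0.11] turn [  0.1  -0.1 -26.9] [-1.000e-01 -2.000e-01  1.531e+02]
-24
p [ 0.6673 -0.2004  0.022 ] shift [10.87 -1.41  0.11] turn [  0.1  -0.1 -29.9] [-1.000e-01 -2.000e-01  1.501e+02]
```

{"api": "apply_moves", "payload": {"increments": [[[0.9,0.1,0,0,0,-3,0],[2,0.1,0,0,0,-6,0],[3.1,0.1,0,0,0,-9,0],[4.2,0.1,0,0,0,-12,0],[5.3,0,0,0,0,-15,0],[6.4,-0.2,0,0,0,-18,0],[7.5,-0.4,0,0,0,-21,0],[8.4,-0.6,0,0,0,-24,0]]]}}

```text
t: 14.25
ee_pos: [0.6508, -0.2214, 0.0227]
orientation: [0.865, 0.501, 0.0, -0.0]
ft_force: [-0.1, -2.9, 1.4]
finger_gap: 0.0006
grip_force: 1.0
```

```bash
python3 - <<'E'
from h import *
s=arm.sense();print(s["ee_pos"],s["ft_force"])
snap("side","s3.png",(200,380,200,440),3)
E
```

```text
[ 0.65076723 -0.22141029  0.02268816] [-0.14735209 -2.85871113  1.42875788]
```

View pics/s3.png

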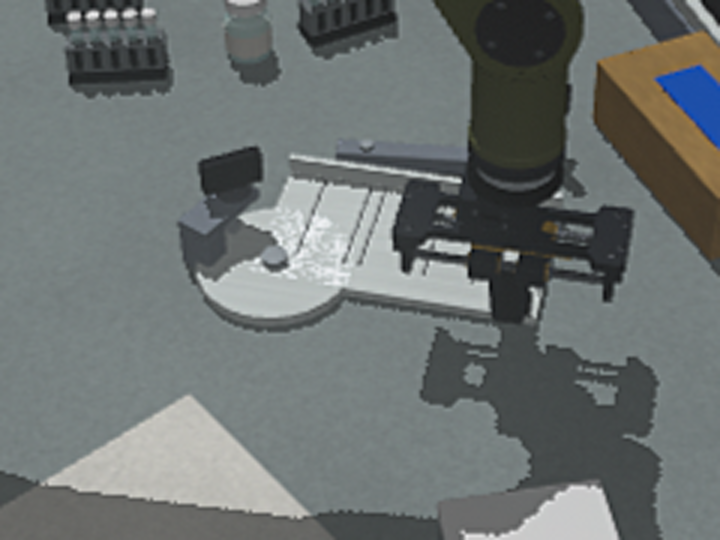

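The tray is nearly home, with a small gap between the fence and the rail at crop (340,165). I'll push on until it stops.

{"api": "apply_moves", "payload": {"increments": [[[0.5,0,0,0,0,-1,0],[1,0,0,0,0,-3,0],[1.5,-0.1,0,0,0,-4,0],[1.8,-0.1,0,0,0,-4,0],[1.8,-0.1,0,0,0,-4,0]]]}}

```text
t: 14.92
ee_pos: [0.6583, -0.2051, 0.0226]
orientation: [0.848, 0.53, 0.0, -0.001]
ft_force: [-0.6, 0.1, 0.5]
finger_gap: 0.0005
grip_force: 0.0
```

```bash
python3 - <<'E'
from h import *
s=arm.sense();print(s["ee_pos"],s["ft_force"]);to(s["ee_pos"],-27)
E
```

```text
[ 0.65830469 -0.20509196  0.0225503 ] [-0.60496447  0.0701755   0.53165043]
p [ 0.6583 -0.2051  0.0226] shift [0. 0. 0.] turn [-0.1 -0.1  1. ] [ 1.00e-01 -1.00e-01 -1.79e+02]
```

{"api": "apply_moves", "payload": {"increments": [[[0.3,0,0,0,0,0,0],[0.6,0,0,0,0,0,0],[0.9,0,0,0,0,0,0],[0.9,0,0,0,0,0,0]]]}}

```text
t: 15.42
ee_pos: [0.6619, -0.1988, 0.0226]
orientation: [0.848, 0.53, -0.0, 0.0]
ft_force: [0.3, -4.1, -1.2]
finger_gap: 0.0003
grip_force: 1.6
```

```bash
python3 - <<'E'
from h import *
s=arm.sense();print(s["ee_pos"],s["ft_force"]);snap("side","s4.png",(200,380,200,440),3)
E
```

```text
[ 0.66192988 -0.19876682  0.02259213] [ 0.30032961 -4.05655522 -1.23043199]
```

View pics/s4.png

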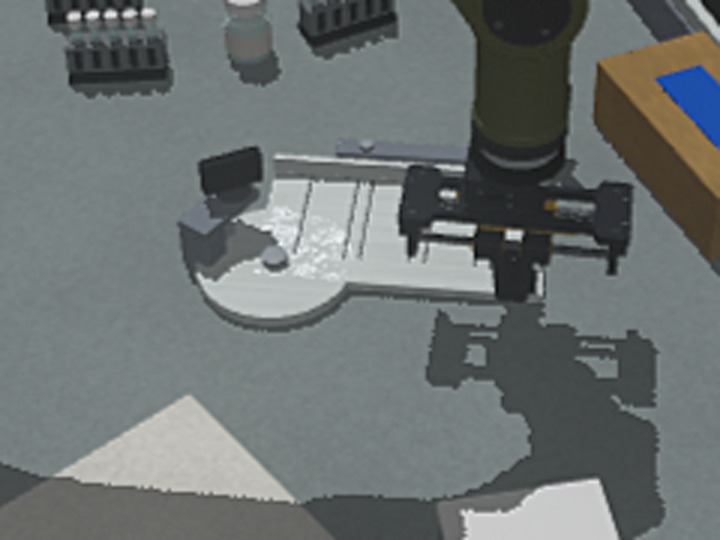

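Fence and rail now nearly coincide in the side view at crop (300,160). I'll push further to confirm the stop.

{"api": "apply_moves", "payload": {"increments": [[[0.3,0,0,0,0,0,0],[0.6,0,0,0,0,0,0],[0.9,0,0,0,0,0,0],[0.9,0,0,0,0,0,0]]]}}

```text
t: 15.98
ee_pos: [0.662, -0.1985, 0.0227]
orientation: [0.849, 0.528, -0.005, 0.003]
ft_force: [-6.7, -13.3, 0.7]
finger_gap: 0.0003
grip_force: 7.6
```

```bash
python3 - <<'E'
from h import *
s=arm.sense();print(s["ee_pos"],s["ft_force"])
E
```

```text
[ 0.66201452 -0.19849796  0.02266591] [ -6.67085641 -13.34975173   0.68536746]
```

{"api": "apply_moves", "payload": {"increments": [[[-1,0,0,0,0,0,0],[-4,0,0,0,0,0,0],[-4,0,-8,0,0,0,0.6],[-4,0,-14,0,0,0,0.6],[-4,0,-14,0,0,0,0.6]]]}}

```text
t: 16.6
ee_pos: [0.6522, -0.2251, 0.1678]
orientation: [0.848, 0.53, 0.004, 0.002]
ft_force: [-0.6, -0.2, -0.0]
finger_gap: 0.0278
grip_force: 0.0
```

```bash
python3 - <<'E'
from h import *
s=arm.sense();print(s["ee_pos"],s["joint_pos"])
imaging.read_camera("side")
for r in imaging.place_of("side","lock_a_grip"): print(r["confidence"],at("side",r["pixel"],.082))
to([.462,-.0295,.17],99);to([.462,-.0295,.067],99)
E
```

```text
[ 0.65219066 -0.22514603  0.1678003 ] [ 0.19407504  0.85780032  0.14683543  1.43290631 -0.15102901  0.8528541
 -0.06381311]
0.84 [ 0.46220495 -0.04038736  0.082     ]
p [ 0.462  -0.0295  0.17  ] shift [  9.31 -25.49  -0.59] turn [ 3.00e-01  1.00e-01 -1.25e+02] [ 0.1 -0.3 55. ]
p [ 0.462  -0.0295  0.067 ] shift [  9.29 -25.52   9.71] turn [ 3.00e-01  1.00e-01 -1.25e+02] [ 0.1 -0.3 55. ]
```

{"api": "apply_moves", "payload": {"increments": [[[9.3,-25.5,-1,0,0,-124,0.6],[9.3,-25.5,-1,0,0,-124,0.6],[9.3,-25.5,-1,0,0,-124,0.6],[9.3,-25.5,-1,0,0,-124,0.6],[9.3,-25.5,-1,0,0,-124,0.6],[9.3,-25.5,-1,0,0,-124,0.6],[9.3,-25.5,-1,0,0,-124,0.6],[9.3,-25.5,-1,0,0,-124,0.6],[9.3,-25.5,-1,0,0,-124,0.6],[9.3,-25.5,-1,0,0,-124,0.6],[9.3,-25.5,-1,0,0,-124,0.6],[9.3,-25.5,-1,0,0,-124,0.6],[9.3,-25.5,-1,0,0,-124,0.6],[9.3,-25.5,-1,0,0,-124,0.6],[9.3,-25.5,-1,0,0,-124,0.6]]]}}

```text
t: 18.58
ee_pos: [0.4601, -0.0303, 0.1724]
orientation: [-0.069, 0.998, 0.0, -0.0]
ft_force: [1.2, -0.3, -0.3]
finger_gap: 0.0529
grip_force: 0.0
```

```bash
python3 - <<'E'
from h import *
s=arm.sense();print(s["ee_pos"],s["joint_pos"])
to([.462,-.0295,.066],98)
E
```

```text
[ 0.46010614 -0.03030226  0.17241454] [ 0.24044273  0.62159463 -0.42977848  2.10568233  0.5129564   0.51638502
  1.13734092]
p [ 0.462  -0.0295  0.066 ] shift [-0.21  0.05 10.64] turn [ 0.  -0.  -0.1] [-1.000e-01 -0.000e+00  1.799e+02]
```

{"api": "apply_moves", "payload": {"increments": [[[-0.2,0,5,0,0,0,0.6],[-0.2,0,10.6,0,0,0,0.6],[-0.2,0,10.6,0,0,0,0.6],[-0.2,0,10.6,0,0,0,0],[-0.2,0,10.6,0,0,0,0],[-0.2,0,10.6,0,0,0,0],[-0.2,0,10.6,0,0,0,0],[-0.2,0,10.6,0,0,10,0],[-0.2,0,10.6,0,0,20,0],[-0.2,0,10.6,0,0,30,0],[-0.2,0,10.6,0,0,40,0],[-0.2,0,10.6,0,0,50,0],[-0.2,0,10.6,0,0,60,0],[-0.2,0,10.6,0,0,70,0],[-0.2,0,10.6,0,0,74,0],[-0.2,0,10.6,0,0,74,0]]], "squeeze": 25}}

```text
t: 20.58
ee_pos: [0.4612, -0.0317, 0.0677]
orientation: [0.546, 0.838, -0.001, -0.0]
ft_force: [-2.4, -1.9, 9.8]
finger_gap: 0.0137
grip_force: 25.0
```

```bash
python3 - <<'E'
from h import *
s=arm.sense();print(s["ee_pos"],s["finger_gap"],s["ft_force"],s["moment"])
to(s["ee_pos"],22)
E
```

```text
[ 0.46116676 -0.03166344  0.06770567] 0.013656084295549346 [-2.43602388 -1.89382376  9.84027479] [-0.62268731  0.56227838 -0.07781811]
p [ 0.4612 -0.0317  0.0677] shift [0. 0. 0.] turn [-0.1  0.   1.8] [-1.000e-01 -2.000e-01 -1.782e+02]
```

{"api": "apply_moves", "payload": {"increments": [[[0,0,0,0,0,5,0],[0,0,0,0,0,5,0],[0,0,0,0,0,5,0]]]}}

```text
t: 20.95
ee_pos: [0.4611, -0.0319, 0.0677]
orientation: [0.581, 0.814, -0.001, -0.0]
ft_force: [-3.4, -4.1, 9.2]
finger_gap: 0.0141
grip_force: 25.0
```

```bash
python3 - <<'E'
from h import *
s=arm.sense();print(s["ee_pos"],s["finger_gap"],s["ft_force"],s["moment"])
to(s["ee_pos"],22)
E
```

```text
[ 0.46110003 -0.03190119  0.06766185] 0.014144587897364067 [-3.44617642 -4.08426001  9.24229373] [-0.91491258  0.58442705  0.53498515]
p [ 0.4611 -0.0319  0.0677] shift [0. 0. 0.] turn [-0.1  0.1 -3. ] [1.00e-01 2.00e-01 1.77e+02]
```

{"api": "apply_moves", "payload": {"increments": [[[0,0,0,0,0,3,0.6],[0,0,0,0,0,3,0.6],[0,0,0,0,0,3,0.6],[0,0,-6,0,0,3,0.6],[0,0,-12,0,0,3,0.6],[-4,6,-18,0,0,3,0.6],[-8,10,-18,0,0,3,0.6],[-8,10,-18,0,0,3,0.6],[-8,10,-18,0,0,3,0.6]]]}}

```text
t: 22.08
ee_pos: [0.5837, -0.074, 0.2465]
orientation: [0.602, 0.798, 0.0, 0.0]
ft_force: [-0.9, 0.6, 0.4]
finger_gap: 0.0528
grip_force: 0.0
```

```bash
python3 - <<'E'
from h import *
np.set_printoptions(precision=4,suppress=True)
s=arm.sense();print(s["ee_pos"])
snap("top","t5.png",(170,320,160,460),2.6)
imaging.read_camera("side")
for c,n,z in(("side","tab",.025),("top","tab",.025),("top","pivot",.012),("side","pivot",.012),("side","lock_a_grip",.082),("top","lock_a_grip",.082),("top","bay1",.012),("side","bay1",.012),("top","rack1",0),("side","rack1",0)):
    for r in imaging.place_of(c,n): print(n,c,round(r["confidence"],2),at(c,r["pixel"],z)[:2],np.round(r["pixel"],1))
E
```

```text
[ 0.5837 -0.074   0.2465]
tab side 0.84 [ 0.6779 -0.1907] [293.4 374.9]
tab top 0.6 [ 0.6739 -0.1908] [209.4 375.2]
pivot top 0.29 [ 0.6863 -0.1931] [206.4 375.4]
pivot side 0.61 [ 0.4825 -0.0789] [284.9 290.9]
lock_a_grip side 0.71 [ 0.4567 -0.0283] [255.2 275.2]
lock_a_grip side 0.23 [0.5159 0.1368] [215.7 282.2]
lock_a_grip top 0.16 [ 0.5657 -0.4329] [241.  464.4]
bay1 top 0.94 [ 0.5997 -0.056 ] [235.  330.4]
bay1 top 0.74 [ 0.5404 -0.0351] [254.7 323.6]
bay1 side 0.85 [ 0.5398 -0.0436] [271.9 308. ]
bay1 side 0.85 [ 0.6545 -0.0844] [272.6 352.6]
bay1 side 0.75 [ 0.6047 -0.0667] [272.3 333.2]
bay1 side 0.68 [ 0.7066 -0.1101] [274.6 373.9]
rack1 top 0.95 [0.3987 0.3635] [304.  189.2]
rack1 top 0.74 [0.6412 0.2513] [223.3 229.3]
rack1 top 0.63 [0.6739 0.3786] [213.3 188.2]
rack1 top 0.62 [0.4002 0.2414] [303.2 230.4]
rack1 top 0.6 [0.5329 0.3929] [259.  181.4]
rack1 side 0.95 [0.3983 0.258 ] [222.1 237.8]
rack1 side 0.93 [0.652  0.2515] [208.  316.9]
rack1 side 0.67 [0.396  0.3895] [199.2 230. ]
rack1 side 0.63 [0.5362 0.4002] [189.8 271.1]
```

View pics/t5.png

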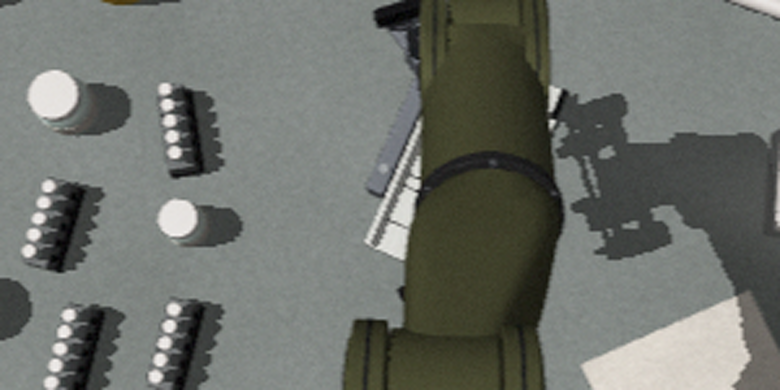

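{"api": "apply_moves", "payload": {"increments": [[[67,-10,-3,0,0,-45,0.6],[67,-10,-3,0,0,-45,0.6],[67,-10,-3,0,0,-45,0.6],[67,-10,-3,0,0,-45,0.6],[67,-10,-3,0,0,-45,0.6],[67,-10,-3,0,0,-45,0.6],[67,-10,-3,0,0,-45,0.6],[67,-10,-3,0,0,-45,0.6],[67,-10,-3,0,0,-45,0.6],[67,-10,-3,0,0,-45,0.6],[67,-10,-3,0,0,-45,0.6],[67,-10,-3,0,0,-45,0.6],[67,-10,-3,0,0,-45,0.6],[67,-10,-3,0,0,-45,0.6]]]}}

```text
t: 24.42
ee_pos: [0.3041, 0.5415, 0.2767]
orientation: [0.252, 0.968, -0.001, 0.001]
ft_force: [0.1, 0.5, 0.4]
finger_gap: 0.0531
grip_force: 0.0
```

```bash
python3 - <<'E'
from h import *
np.set_printoptions(precision=4,suppress=True)
s=arm.sense();print(s["ee_pos"])
snap("top","t6.png",(165,325,165,405),3.3)
imaging.read_camera("side")
for c,n,z in(("top","tab",.025),("top","pivot",.012),("side","pivot",.012),("side","lock_a_grip",.082),("top","lock_a_grip",.082),("top","bay1",.012),("side","bay1",.012)):
    for r in imaging.place_of(c,n): print(n,c,round(r["confidence"],2),at(c,r["pixel"],z)[:2],np.round(r["pixel"],1))
for c in("top","side"):
  for r in imaging.masks_of(c,"rack1"):
    m=r["region"].astype(np.uint8);rr=cv2.minAreaRect(np.argwhere(m)[:,::-1].astype(np.float32));print(c,round(r["confidence"],2),r["pixel"],m.sum(),rr)
E
```

```text
[0.3041 0.5415 0.2767]
tab top 0.64 [ 0.6828 -0.1875] [206.5 374. ]
pivot top 0.97 [ 0.4858 -0.0775] [272.9 338.2]
pivot side 0.83 [ 0.4736 -0.0736] [284.3 287.2]
pivot side 0.54 [ 0.6025 -0.0702] [273.3 332.8]
pivot side 0.34 [ 0.5778 -0.4704] [393.7 378. ]
pivot side 0.24 [0.5342 0.2184] [217.9 283.2]
lock_a_grip side 0.78 [ 0.4607 -0.0284] [254.9 276.7]
lock_a_grip side 0.46 [0.5088 0.1382] [215.9 279.7]
lock_a_grip top 0.65 [ 0.4587 -0.0314] [280.1 322.6]
bay1 top 0.82 [ 0.7038 -0.1107] [201.1 348. ]
bay1 top 0.81 [ 0.5421 -0.0431] [254.1 326.3]
bay1 top 0.81 [ 0.6692 -0.0841] [212.3 339.4]
bay1 top 0.55 [ 0.5875 -0.0624] [239.  332.6]
bay1 side 0.96 [ 0.598  -0.0645] [272.3 330.6]
bay1 side 0.96 [ 0.7141 -0.1019] [272.1 375.4]
bay1 side 0.89 [ 0.5413 -0.033 ] [269.3 307.5]
bay1 side 0.78 [ 0.6478 -0.0907] [274.6 351. ]
top 0.87 [299.9, 230.4] 523 ((226.5548553466797, 302.8753662109375), (14.8681640625, 36.515594482421875), 15.64224624633789)
top 0.87 [256.6, 179.2] 574 ((179.1886749267578, 255.83963012695312), (17.307430267333984, 35.02693557739258), 15.945395469665527)
top 0.79 [220.5, 229.0] 446 ((228.43243408203125, 219.59458923339844), (35.1813850402832, 13.480716705322266), 80.53767395019531)
top 0.74 [301.7, 187.8] 513 ((188.1555938720703, 304.54150390625), (15.137681007385254, 35.4930305480957), 14.931416511535645)
side 0.96 [191.5, 230.5] 602 ((230.26011657714844, 194.69076538085938), (23.188722610473633, 32.084068298339844), 81.25383758544922)
side 0.86 [215.3, 240.7] 787 ((239.0, 215.0), (24.0, 34.0), 90.0)
side 0.67 [182.2, 270.1] 626 ((272.0, 183.0), (22.0, 30.0), 90.0)
side 0.57 [200.0, 315.7] 723 ((314.6763000488281, 200.3916778564453), (23.237302780151367, 35.08180236816406), 72.47443389892578)
```

View pics/t6.png

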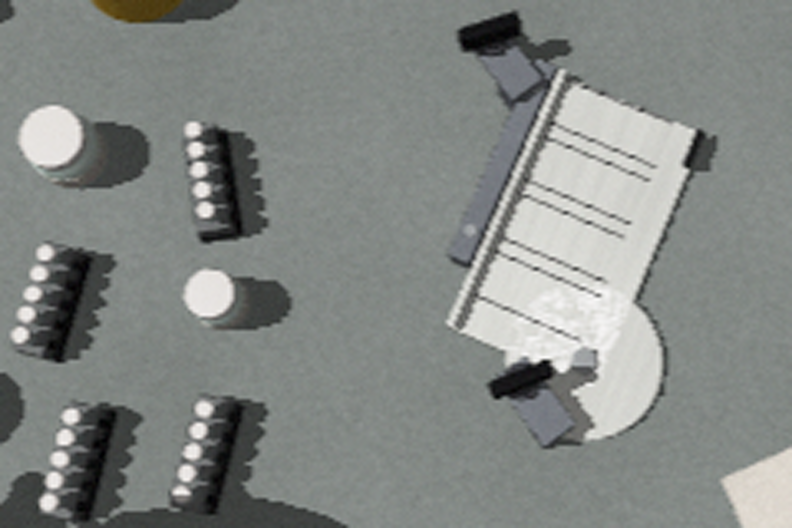

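The top view shows the tray home against the rail, the lock bar back at its original angle at crop (520,380), and the racks unmoved. Next I'll fit the tray frame and the rack poses.

```bash
cat > fit.py <<'E'
from h import *
from scipy.optimize import least_squares
np.set_printoptions(precision=4,suppress=True)
C=lambda x,y,z:at("top",(165+y/3.3-.35,165+x/3.3-.35),z)[:2]
# (point, tray x or None, tray y or None); tray x as offset from bay1 for lines flagged 'b'
obs=[]
for x,y in((563,70),(505,195),(448,320)):obs.append((C(x,y,.030),None,.125,0))
obs.append((C(697,128,.012),.237,-.020,0));obs.append((C(450,325,.012),-.020,None,0));obs.append((C(582,83,.012),.237,None,0))
for k,l in((-22,(480,297,585,342)),(22,(495,253,602,297)),(36,(500,240,605,283)),(80,(527,195,627,237)),(94,(530,183,632,225)),(138,(548,138,650,180)),(152,(553,125,655,167))):
    for i in(0,2):obs.append((C(l[i],l[i+1],.012),k/1000,None,1))
obs.append((C(583,357,.018),0,0,0))
nb=[((.5421,-.0431),0),((.5413,-.033),0),((.5875,-.0624),1),((.598,-.0645),1),((.6692,-.0841),2),((.6478,-.0907),2),((.7038,-.1107),3),((.7141,-.1019),3)]
def f(v):
    P=v[:2];u=np.array([np.cos(v[2]),np.sin(v[2])]);n=np.array([-u[1],u[0]]);e=[]
    for p,x,y,b in obs:
        d=p-P
        if x is not None:e.append(d@u-x-b*v[3])
        if y is not None:e.append(d@n-y)
    for p,k in nb:
        d=np.array(p)-P;e+=[.4*(d@u-v[3]-.058*k),.4*(d@n-.068)]
    return e
s=least_squares(f,[.485,-.08,-.45,.022],loss="soft_l1",f_scale=.003);v=s.x
print(v,np.degrees(v[2]),np.round(np.array(f(v))*1000,1))
u=np.array([np.cos(v[2]),np.sin(v[2])]);n=np.array([-u[1],u[0]])
for k in range(4):print("bay",k+1,v[:2]+u*(v[3]+.058*k)+n*.068)
d=np.array([.662,-.1985])-v[:2];print("TCP at stop, tray frame",d@u,d@n)
# racks: tube tops rows
for a in((193,130,206,210),(47,253,21,335),(72,415,50,502),(205,407,182,493)):
    p,q=C(a[0],a[1],.070),C(a[2],a[3],.070);print("rack",(p+q)/2,np.linalg.norm(p-q),np.degrees(np.arctan2(*(p-q)[::-1])))
E
python3 fit.py
```

```text
[ 0.4839 -0.088  -0.4106  0.0361] -23.523777736196305 [-5.6 -2.6 -0.4 -0.3  6.5  1.2 -1.8  1.   0.4 -0.8 -0.1 -2.  -1.3  1.9
  1.4 -0.7 -0.6  0.7  0.5 -0.2 -0.5  0.7  1.9 -0.3 -1.4 -2.2  2.1 -3.7
 -1.3  0.4 -0.4  6.5  3.8 -0.3 -2.   0.2 -0.4  2.6  4.4]
bay 1 [ 0.5442 -0.0401]
bay 2 [ 0.5974 -0.0632]
bay 3 [ 0.6505 -0.0864]
bay 4 [ 0.7037 -0.1095]
TCP at stop, tray frame 0.2074135770083198 -0.030246771743171492
rack [0.6478 0.2502] 0.07364805721084965 10.64917930111697
rack [0.5389 0.3913] 0.07431150104985947 -14.963027386808456
rack [0.3971 0.3612] 0.07485949923968259 -11.924237030414835
rack [0.4035 0.2481] 0.07449461378260866 -13.576075178868292
```

```bash
python3 - <<'E'
from h import *
to([.4035,.248,.15],76.4);to([.4035,.248,.045],76.4)
E
```

```text
p [0.4035 0.248  0.15  ] shift [-23.16 -20.91  12.67] turn [  0.   -0.  -15.4] [ -0.   -0.  164.6]
p [0.4035 0.248  0.045 ] shift [-23.16 -20.91  23.17] turn [  0.   -0.  -15.4] [ -0.   -0.  164.6]
```

{"api": "apply_moves", "payload": {"increments": [[[-23.2,-20.9,12.7,0,0,-15.4,0.5],[-23.2,-20.9,12.7,0,0,-15.4,0.5],[-23.2,-20.9,12.7,0,0,-15.4,0.5],[-23.2,-20.9,12.7,0,0,-15.4,0.5],[-23.2,-20.9,12.7,0,0,-15.4,0.5],[-23.2,-20.9,12.7,0,0,-15.4,0.5],[-23.2,-20.9,12.7,0,0,-15.4,0.5],[-23.2,-20.9,12.7,0,0,-15.4,0.5],[-23.2,-20.9,18,0,0,-15.4,0.5],[-23.2,-20.9,21,0,0,-15.4,0.5],[-23.2,-20.9,23.1,0,0,-15.4,0.5],[-23.2,-20.9,23.1,0,0,-15.4,0.5],[-23.2,-20.9,23.1,0,0,-15.4,0],[-23.2,-20.9,23.1,0,0,-15.4,0],[-23.2,-20.9,23.1,0,0,-15.4,0],[-23.2,-20.9,23.1,0,0,-15.4,0]]], "squeeze": 20}}

```text
t: 26.98
ee_pos: [0.4042, 0.2481, 0.0461]
orientation: [0.119, 0.993, 0.0, 0.0]
ft_force: [0.1, -0.2, -1.1]
finger_gap: 0.0124
grip_force: 20.0
```

```bash
python3 - <<'E'
from h import *
s=arm.sense();print(s["ee_pos"],s["finger_gap"],s["grip_force"],s["ft_force"],s["t"],s["joint_pos"])
to(s["ee_pos"],76.4)
E
```

```text
[0.40415516 0.24805358 0.04606775] 0.012433968041232441 19.969966037606355 [ 0.12191641 -0.18135123 -1.05301297] 26.975 [-0.59574865  0.85923072 -0.08455439  2.14917198  0.44593057  0.1484752
  0.23996203]
p [0.4042 0.2481 0.0461] shift [0. 0. 0.] turn [ 0.  0. -0.] [ 0.0e+00 -1.0e-01  1.8e+02]
```

```bash
cat >> h.py <<'E'
V=[.4839,-.088,np.radians(-24),.0361]
def bay(k,dy=0,z=.0596):
    u=np.array([np.cos(-.4106),np.sin(-.4106)]);n=np.array([-u[1],u[0]])
    return [*(np.array(V[:2])+u*(.0361+.058*(k-1))+n*(.068+dy)),z]
E
python3 - <<'E'
from h import *
to(bay(1,-.010,.17),-24);to(bay(1,-.010,.0596),-24)
E
```

```text
p [ 0.5402 -0.0492  0.17  ] shift [-20.24 -25.67 -12.4 ] turn [ 1.000e-01 -0.000e+00  1.004e+02] [  0.    0.  -79.6]
p [ 0.5402 -0.0492  0.0596] shift [-20.23 -25.68  -1.36] turn [ 1.000e-01 -0.000e+00  1.004e+02] [  0.    0.  -79.6]
```

{"api": "apply_moves", "payload": {"increments": [[[0,0,-5,0,0,0,0],[0,0,-12.4,0,0,0,0],[-4,-5,-12.4,0,0,10,0],[-8,-10,-12.4,0,0,20,0],[-12,-15,-12.4,0,0,30,0],[-16,-20,-12.4,0,0,40,0],[-20.2,-25.7,-12.4,0,0,50,0],[-20.2,-25.7,-12.4,0,0,60,0],[-20.2,-25.7,-12.4,0,0,70,0],[-20.2,-25.7,-12.4,0,0,80,0],[-20.2,-25.7,-12.4,0,0,90,0],[-20.2,-25.7,-12.4,0,0,100.4,0],[-20.2,-25.7,-12.4,0,0,100.4,0],[-20.2,-25.7,-12.4,0,0,100.4,0]]]}}

```text
t: 28.72
ee_pos: [0.5393, -0.0494, 0.1696]
orientation: [0.838, 0.546, -0.0, -0.0]
ft_force: [-0.5, 0.5, -1.6]
finger_gap: 0.0132
grip_force: 20.0
```

```bash
python3 - <<'E'
from h import *
s=arm.sense();print(s["ee_pos"],s["finger_gap"],s["ft_force"],s["joint_pos"])
to(bay(1,-.010,.075),-24);to(bay(1,-.010,.060),-24);to(bay(1,0,.060),-24)
E
```

```text
[ 0.53927438 -0.04943085  0.16956564] 0.013152615965016583 [-0.51210833  0.46252915 -1.59249157] [-0.05950366  0.68249797  0.10914785  1.89591388 -0.12782313  0.57047971
 -0.2833743 ]
p [ 0.5402 -0.0492  0.075 ] shift [0.05 0.08 9.46] turn [-0.   0.   0.1] [-0.000e+00 -1.000e-01 -1.799e+02]
p [ 0.5402 -0.0492  0.06  ] shift [ 0.06  0.08 10.96] turn [-0.   0.   0.1] [-0.000e+00 -1.000e-01 -1.799e+02]
p [ 0.5441 -0.0401  0.06  ] shift [ 1.06  0.07 10.96] turn [-0.   0.   0.1] [-0.000e+00 -1.000e-01 -1.799e+02]
```

{"api": "apply_moves", "payload": {"increments": [[[0,0.1,4,0,0,0,0],[0,0.1,8,0,0,0,0],[0,0.1,9.8,0,0,0,0],[0,0.1,10.8,0,0,0,0],[0,0.1,10.8,0,0,0,0],[0,0.1,10.8,0,0,0,0]]]}}

```text
t: 29.48
ee_pos: [0.5412, -0.05, 0.0625]
orientation: [0.839, 0.544, 0.001, 0.0]
ft_force: [0.1, 0.3, -1.4]
finger_gap: 0.0128
grip_force: 20.0
```

```bash
python3 - <<'E'
from h import *
s=arm.sense();print(s["ee_pos"],s["finger_gap"],s["ft_force"]);snap("side","s7.png",(200,340,220,400),4)
E
```

```text
[ 0.54118718 -0.04996987  0.06251078] 0.012841869801277408 [ 0.05992851  0.32043791 -1.37396443]
```

View pics/s7.png

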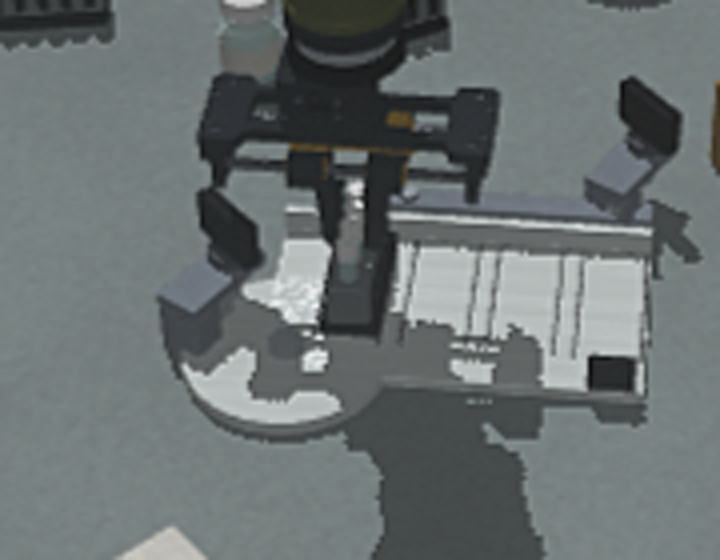

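The rack is held upright just above bay 1. The side crop shows bay lines at (413,250), (478,250), (497,250), (563,258) and (583,258), which I'll check against my tray model.

```bash
python3 - <<'E'
from h import *
u=np.array([np.cos(-.4106),np.sin(-.4106)]);n=np.array([-u[1],u[0]])
def tr(x,y,z=.012):
    p=at("side",(200+y/4-.4,220+x/4-.4),z)[:2]-np.array(V[:2]);return np.round([p@u*1000,p@n*1000],1)
for q in((413,250),(478,250),(497,250),(563,258),(583,258),(555,350),(577,350),(648,260),(638,395),(468,330),(490,330)):print(q,tr(*q))
print("exp",36.1+np.array([22,36,80,94,138,152]))
for q in((387,325),(387,258),(328,325)):print("foot",tr(*q,.0145))
print("foot top front",tr(380,312,.0245),tr(331,312,.0245))
E
```

```text
(413, 250) [ 69.3 107. ]
(478, 250) [114.4 111.2]
(497, 250) [127.6 112.4]
(563, 258) [173.8 108.2]
(583, 258) [187.6 109.5]
(555, 350) [174.3  16.1]
(577, 350) [188.8  17.5]
(648, 260) [232.4 111.5]
(638, 395) [230.4 -20.6]
(468, 330) [115.2  29.9]
(490, 330) [129.9  31.3]
exp [ 58.1  72.1 116.1 130.1 174.1 188.1]
foot [61.1 27.1]
foot [52.7 94.2]
foot [21.7 23.4]
foot top front [56.5 28.6] [23.9 25.6]
```

{"api": "apply_moves", "payload": {"increments": [[[0.2,0,0.1,0,0,0,0],[0.4,0,0.1,0,0,0,0],[0.5,0,0.1,0,0,0,0],[0.5,0,0.1,0,0,0,0]]]}}

```text
t: 30.02
ee_pos: [0.5426, -0.0451, 0.0607]
orientation: [0.839, 0.545, 0.0, -0.0]
ft_force: [0.5, -0.1, -0.4]
finger_gap: 0.0128
grip_force: 20.0
```

```bash
python3 - <<'E'
from h import *
s=arm.sense();print(s["ee_pos"],s["finger_gap"],s["ft_force"],s["moment"]);to(bay(1),-24)
E
```

```text
[ 0.54262423 -0.04511699  0.06071759] 0.012801116868014132 [ 0.54105806 -0.07770056 -0.41923219] [-0.14210957  0.11303305 -0.01142931]
p [ 0.5441 -0.0401  0.0596] shift [ 0.52 -0.07  0.11] turn [-0. -0. -0.] [ -0.   0. 180.]
```

{"api": "apply_moves", "payload": {"increments": [[[0.2,0,0,0,0,0,0],[0.4,0,0,0,0,0,0],[0.5,0,0,0,0,0,0],[0.6,0,0,0,0,0,0],[0.6,0,0,0,0,0,0]]]}}

```text
t: 30.65
ee_pos: [0.5442, -0.0416, 0.0608]
orientation: [0.839, 0.544, -0.001, 0.0]
ft_force: [-1.7, -4.8, 1.1]
finger_gap: 0.0129
grip_force: 20.0
```

```bash
python3 - <<'E'
from h import *
s=arm.sense();print(s["ee_pos"],s["finger_gap"],s["ft_force"],s["moment"]);to(bay(1),-24)
E
```

```text
[ 0.54419796 -0.04158908  0.06078237] 0.01292445750371536 [-1.74818216 -4.83947129  1.07634455] [-1.12500226  0.58466301  0.07226482]
p [ 0.5441 -0.0401  0.0596] shift [ 0.14 -0.07  0.12] turn [-0.   0.1 -0.1] [  0.2   0.  179.9]
```

{"api": "apply_moves", "payload": {"increments": [[[-0.1,0,0.1,0,0,0,0],[-0.1,0,0.1,0,0,0,0.4],[-0.1,0,0.1,0,0,0,0.4],[-0.1,0,0.1,0,0,0,0.4],[-0.1,0,-4,0,0,0,0.4],[-0.1,0,-10,0,0,0,0.4],[-0.1,0,-14,0,0,0,0.4],[-0.1,0,-14,0,0,0,0.4]]]}}

```text
t: 31.65
ee_pos: [0.5469, -0.0406, 0.2038]
orientation: [0.839, 0.544, 0.003, 0.002]
ft_force: [-0.6, -0.1, -0.6]
finger_gap: 0.0354
grip_force: 0.0
```

```bash
cat > look.py <<'E'
from h import *
# tube caps of each rack in the top view: mask x bright pixels -> cap line at z=.072
im=imaging.read_camera("top");hsv=cv2.cvtColor(np.ascontiguousarray(im),cv2.COLOR_RGB2HSV)
w=((hsv[:,:,2]>165)&(hsv[:,:,1]<60))
for r in imaging.masks_of("top","rack1"):
    if r["region"].sum()>1000: continue
    q=np.argwhere(cv2.dilate(r["region"].astype(np.uint8),np.ones((3,3)))*w)
    if len(q)<20: continue
    g=np.array([at("top",p,.072)[:2] for p in q]);m=g.mean(0);d=np.linalg.svd(g-m)[2][0];d*=np.sign(d[0]);t=(g-m)@d
    print("conf",round(r["confidence"],2),"n",len(q),"centre",np.round(m+d*(t.max()+t.min())/2,4),"len",round(np.ptp(t),4),"head",round(np.degrees(np.arctan2(d[1],d[0])),1))
E
python3 - <<'E'
import look
from h import *
print(arm.sense()["ee_pos"],arm.sense()["t"])
for p,h in(((.3971,.3612),78.1),):
    to([*p,.15],h);to([*p,.045],h)
E
```

```text
conf 0.95 n 114 centre [0.3964 0.3628] len 0.0865 head -12.8
conf 0.75 n 106 centre [0.5392 0.3928] len 0.0872 head -14.6
conf 0.73 n 104 centre [0.6479 0.2505] len 0.0857 head 10.2
[ 0.54442668 -0.040327    0.20062977] 31.75
p [0.3971 0.3612 0.15  ] shift [ 30.68 -29.79   5.08] turn [   0.    -0.  -102.1] [-0.  -0.  77.9]
p [0.3971 0.3612 0.045 ] shift [ 30.68 -29.79  15.58] turn [   0.    -0.  -102.1] [-0.  -0.  77.9]
```

{"api": "apply_moves", "payload": {"increments": [[[30.7,-29.8,5,0,0,-101.6,0.5],[30.7,-29.8,5,0,0,-101.6,0.5],[30.7,-29.8,5,0,0,-101.6,0.5],[30.7,-29.8,5,0,0,-101.6,0.5],[30.7,-29.8,5,0,0,-101.6,0.5],[30.7,-29.8,5,0,0,-101.6,0.5],[30.7,-29.8,5,0,0,-101.6,0.5],[30.7,-29.8,5,0,0,-101.6,0.5],[30.7,-29.8,5,0,0,-101.6,0.5],[30.7,-29.8,5,0,0,-101.6,0.5],[30.7,-29.8,5,0,0,-101.6,0.5],[30.7,-29.8,5,0,0,-101.6,0.5],[30.7,-29.8,5,0,0,-101.6,0.5]]]}}

```text
t: 33.38
ee_pos: [0.3973, 0.3609, 0.1504]
orientation: [0.109, 0.994, -0.0, -0.0]
ft_force: [0.3, 0.5, 0.1]
finger_gap: 0.0445
grip_force: 0.0
```

```bash
python3 - <<'E'
from h import *
s=arm.sense();print(s["ee_pos"],s["joint_pos"]);to([.3967,.362,.0455],77.6)
E
```

```text
[0.39729743 0.36091421 0.15038772] [-0.66128228  0.71231046 -0.26756956  1.91249516  0.33103359  0.5600666
  0.20366253]
p [0.3967 0.362  0.0455] shift [ 0.08  0.1  10.49] turn [-0.  -0.  -0.1] [ -0.    0.  179.9]
```

{"api": "apply_moves", "payload": {"increments": [[[0.1,0.1,5,0,0,0,0.5],[0.1,0.1,8.5,0,0,0,0.5],[0.1,0.1,10.5,0,0,0,0.5],[0.1,0.1,10.5,0,0,0,0.5],[0.1,0.1,10.5,0,0,0,0],[0.1,0.1,10.5,0,0,0,0],[0.1,0.1,10.5,0,0,0,0],[0.1,0.1,10.5,0,0,0,0]]], "squeeze": 20}}

```text
t: 34.38
ee_pos: [0.397, 0.3625, 0.0462]
orientation: [0.108, 0.994, 0.0, 0.0]
ft_force: [0.4, 1.0, 1.0]
finger_gap: 0.0132
grip_force: 20.0
```

```bash
python3 - <<'E'
from h import *
s=arm.sense();print(s["ee_pos"],s["finger_gap"],s["grip_force"]);to(bay(2,-.010,.185),-23.7)
E
```

```text
[0.39700419 0.36249001 0.04616613] 0.013189307036387763 19.95833755005151
p [ 0.5933 -0.0724  0.185 ] shift [-28.55 -38.22 -13.91] turn [ 1.000e-01 -0.000e+00  1.013e+02] [  0.    0.1 -78.7]
```

{"api": "apply_moves", "payload": {"increments": [[[0,0,-6,0,0,0,0],[0,0,-12,0,0,0,0],[-3,-4,-13.9,0,0,10,0],[-7,-9,-13.9,0,0,20,0],[-11,-14,-13.9,0,0,30,0],[-15,-20,-13.9,0,0,40,0],[-19,-25,-13.9,0,0,50,0],[-23,-31,-13.9,0,0,60,0],[-28.5,-38.2,-13.9,0,0,70,0],[-28.5,-38.2,-13.9,0,0,80,0],[-28.5,-38.2,-13.9,0,0,90,0],[-28.5,-38.2,-13.9,0,0,101.3,0],[-28.5,-38.2,-13.9,0,0,101.3,0],[-28.5,-38.2,-13.9,0,0,101.3,0],[-28.5,-38.2,-13.9,0,0,101.3,0]]]}}

```text
t: 36.25
ee_pos: [0.5926, -0.072, 0.1847]
orientation: [0.837, 0.547, 0.0, -0.0]
ft_force: [-0.7, 0.8, -1.0]
finger_gap: 0.0123
grip_force: 20.0
```

```bash
python3 - <<'E'
from h import *
s=arm.sense();print(s["ee_pos"],s["finger_gap"]);to(bay(2,-.010,.061),-23.7)
E
```

```text
[ 0.59262716 -0.07204391  0.18470277] 0.012343086799788665
p [ 0.5933 -0.0724  0.061 ] shift [-1.000e-02  8.000e-02  1.237e+01] turn [-0.  -0.   0.1] [   0.    -0.  -179.9]
```

{"api": "apply_moves", "payload": {"increments": [[[0,0.1,5,0,0,0,0],[0,0.1,10,0,0,0,0],[0,0.1,11.5,0,0,0,0],[0,0.1,12.3,0,0,0,0],[0,0.1,12.3,0,0,0,0],[0.2,0.1,12.3,0,0,0,0],[0.4,0.1,12.3,0,0,0,0],[0.6,0.1,12.3,0,0,0,0],[0.8,0.1,12.3,0,0,0,0],[0.8,0.1,12.3,0,0,0,0]]]}}

```text
t: 37.5
ee_pos: [0.597, -0.0649, 0.0617]
orientation: [0.837, 0.547, 0.0, -0.0]
ft_force: [-0.0, -0.3, -1.4]
finger_gap: 0.0129
grip_force: 20.0
```

```bash
python3 - <<'E'
from h import *
s=arm.sense();print(s["ee_pos"],s["finger_gap"],s["ft_force"]);to(bay(2),-23.7)
E
```

```text
[ 0.59702617 -0.06494216  0.06171739] 0.012930119851197045 [-0.04633624 -0.3217048  -1.3566668 ]
p [ 0.5973 -0.0632  0.0596] shift [ 0.17 -0.04  0.21] turn [ 0. -0. -0.] [ -0.  -0. 180.]
```

{"api": "apply_moves", "payload": {"increments": [[[0.1,0,0.1,0,0,0,0],[0.2,0,0.1,0,0,0,0],[0.3,0,0.1,0,0,0,0],[0.4,0,0.1,0,0,0,0],[0.4,0,0.1,0,0,0,0]]]}}

```text
t: 38.12
ee_pos: [0.5977, -0.0631, 0.0607]
orientation: [0.838, 0.546, -0.001, 0.0]
ft_force: [-2.1, -4.4, 1.2]
finger_gap: 0.0131
grip_force: 20.0
```

```bash
python3 - <<'E'
from h import *
s=arm.sense();print(s["ee_pos"],s["finger_gap"],s["ft_force"]);to(bay(2),-23.7)
E
```

```text
[ 0.5977284  -0.06311408  0.06074787] 0.01312364890694594 [-2.07542651 -4.40257773  1.24582412]
p [ 0.5973 -0.0632  0.0596] shift [-0.03 -0.03  0.11] turn [-0.   0.1 -0.1] [2.000e-01 1.000e-01 1.799e+02]
```

Contact with the fence. Releasing, then the next rack.

{"api": "apply_moves", "payload": {"increments": [[[-0.1,0,0.1,0,0,0,0],[-0.1,0,0.1,0,0,0,0.4],[-0.1,0,0.1,0,0,0,0.4],[-0.1,0,0.1,0,0,0,0.4],[-0.1,0,-4,0,0,0,0.4],[-0.1,0,-10,0,0,0,0.4],[-0.1,0,-14,0,0,0,0.4],[-0.1,0,-14,0,0,0,0.4]]]}}

```text
t: 39.12
ee_pos: [0.6006, -0.0625, 0.2042]
orientation: [0.837, 0.547, 0.003, 0.002]
ft_force: [0.2, 0.3, -1.4]
finger_gap: 0.0354
grip_force: 0.0
```

```bash
python3 - <<'E'
import look
from h import *
print(arm.sense()["ee_pos"],arm.sense()["t"])
p,h=(.5391,.392),75.3
to([*p,.15],h)
E
```

```text
conf 0.64 n 104 centre [0.6479 0.2505] len 0.0857 head 10.2
conf 0.64 n 107 centre [0.5392 0.3927] len 0.0871 head -14.1
[ 0.59795092 -0.06208728  0.20059594] 39.225
p [0.5391 0.392  0.15  ] shift [ 39.21 -23.65   5.08] turn [  0.  -0. -99.] [-0. -0. 81.]
```

{"api": "apply_moves", "payload": {"increments": [[[39.2,-23.6,5,0,0,-99.3,0.5],[39.2,-23.6,5,0,0,-99.3,0.5],[39.2,-23.6,5,0,0,-99.3,0.5],[39.2,-23.6,5,0,0,-99.3,0.5],[39.2,-23.6,5,0,0,-99.3,0.5],[39.2,-23.6,5,0,0,-99.3,0.5],[39.2,-23.6,5,0,0,-99.3,0.5],[39.2,-23.6,5,0,0,-99.3,0.5],[39.2,-23.6,5,0,0,-99.3,0.5],[39.2,-23.6,5,0,0,-99.3,0.5],[39.2,-23.6,5,0,0,-99.3,0.5],[39.2,-23.6,5,0,0,-99.3,0.5],[39.2,-23.6,5,0,0,-99.3,0.5]]]}}

```text
t: 40.85
ee_pos: [0.54, 0.3911, 0.1508]
orientation: [0.126, 0.992, -0.0, 0.0]
ft_force: [0.4, 1.1, -0.5]
finger_gap: 0.044
grip_force: 0.0
```

```bash
python3 - <<'E'
from h import *
s=arm.sense();print(s["ee_pos"],s["joint_pos"]);to([.5391,.3923,.0455],75.5)
E
```

```text
[0.53997131 0.3910733  0.15078062] [-0.5444098   0.85646995 -0.29431653  1.50226351  0.30238791  0.82778634
  0.36917699]
p [0.5391 0.3923 0.0455] shift [ 0.12  0.1  10.53] turn [-0.  0. -0.] [  0.   0. 180.]
```

{"api": "apply_moves", "payload": {"increments": [[[0.1,0.1,5,0,0,0,0.5],[0.1,0.1,8.5,0,0,0,0.5],[0.1,0.1,10.5,0,0,0,0.5],[0.1,0.1,10.5,0,0,0,0.5],[0.1,0.1,10.5,0,0,0,0],[0.1,0.1,10.5,0,0,0,0],[0.1,0.1,10.5,0,0,0,0],[0.1,0.1,10.5,0,0,0,0]]], "squeeze": 20}}

```text
t: 41.85
ee_pos: [0.5396, 0.393, 0.0464]
orientation: [0.126, 0.992, 0.001, 0.0]
ft_force: [0.6, 0.7, 2.3]
finger_gap: 0.0129
grip_force: 20.0
```

```bash
python3 - <<'E'
from h import *
s=arm.sense();print(s["ee_pos"],s["finger_gap"],s["grip_force"]);to(bay(3,-.010,.185),-23.7)
E
```

```text
[0.53962328 0.39303167 0.04643974] 0.012923160223059539 19.959264777135104
p [ 0.6465 -0.0955  0.185 ] shift [-22.55 -44.62 -13.91] turn [ 0.1 -0.  99.3] [  0.    0.1 -80.7]
```

{"api": "apply_moves", "payload": {"increments": [[[0,0,-6,0,0,0,0],[0,0,-12,0,0,0,0],[-2,-4,-13.9,0,0,10,0],[-5,-10,-13.9,0,0,20,0],[-8,-16,-13.9,0,0,30,0],[-11,-22,-13.9,0,0,40,0],[-14,-28,-13.9,0,0,50,0],[-17,-34,-13.9,0,0,60,0],[-20,-40,-13.9,0,0,70,0],[-22.5,-44.6,-13.9,0,0,80,0],[-22.5,-44.6,-13.9,0,0,90,0],[-22.5,-44.6,-13.9,0,0,99.3,0],[-22.5,-44.6,-13.9,0,0,99.3,0],[-22.5,-44.6,-13.9,0,0,99.3,0],[-22.5,-44.6,-13.9,0,0,99.3,0]]]}}

```text
t: 43.72
ee_pos: [0.6457, -0.095, 0.1847]
orientation: [0.837, 0.547, 0.0, -0.0]
ft_force: [-0.4, -0.8, -1.6]
finger_gap: 0.0128
grip_force: 20.0
```

```bash
python3 - <<'E'
from h import *
s=arm.sense();print(s["ee_pos"],s["finger_gap"]);to(bay(3,-.010,.061),-23.7)
E
```

```text
[ 0.64573835 -0.09498727  0.18465719] 0.012835297067596618
p [ 0.6465 -0.0955  0.061 ] shift [-0.02  0.1  12.37] turn [-0.  -0.   0.1] [   0.    -0.  -179.9]
```

{"api": "apply_moves", "payload": {"increments": [[[0,0.1,5,0,0,0,0],[0,0.1,10,0,0,0,0],[0,0.1,11.5,0,0,0,0],[0,0.1,12.3,0,0,0,0],[0,0.1,12.3,0,0,0,0],[0.2,0.1,12.3,0,0,0,0],[0.4,0.1,12.3,0,0,0,0],[0.6,0.1,12.4,0,0,0,0],[0.8,0.1,12.4,0,0,0,0],[0.8,0.1,12.4,0,0,0,0]]]}}

```text
t: 44.98
ee_pos: [0.6501, -0.0882, 0.0607]
orientation: [0.837, 0.547, 0.0, -0.0]
ft_force: [0.8, 0.3, -1.5]
finger_gap: 0.0127
grip_force: 20.0
```

```bash
python3 - <<'E'
from h import *
s=arm.sense();print(s["ee_pos"],s["finger_gap"],s["ft_force"]);to(bay(3),-23.7)
E
```

```text
[ 0.65007801 -0.08819306  0.06068014] 0.012733657241650313 [ 0.78697831  0.25818218 -1.46106738]
p [ 0.6505 -0.0864  0.0596] shift [ 0.18 -0.03  0.11] turn [-0. -0. -0.] [ -0.   0. 180.]
```

{"api": "apply_moves", "payload": {"increments": [[[0.1,0,0,0,0,0,0],[0.2,0,0,0,0,0,0],[0.3,0,0,0,0,0,0],[0.4,0,0,0,0,0,0],[0.4,0,0,0,0,0,0]]]}}

```text
t: 45.6
ee_pos: [0.6508, -0.0868, 0.0608]
orientation: [0.838, 0.546, -0.001, 0.001]
ft_force: [-3.2, -5.0, 1.0]
finger_gap: 0.0126
grip_force: 20.0
```

```bash
python3 - <<'E'
from h import *
s=arm.sense();print(s["ee_pos"],s["finger_gap"],s["ft_force"]);to(bay(3),-23.7)
E
```

```text
[ 0.65077132 -0.08684638  0.06082855] 0.012632939513099305 [-3.17582054 -5.0067178   1.03734929]
p [ 0.6505 -0.0864  0.0596] shift [ 0.03 -0.04  0.12] turn [-0.   0.1 -0.1] [  0.2   0.  179.9]
```

{"api": "apply_moves", "payload": {"increments": [[[-0.1,0,0.1,0,0,0,0],[-0.1,0,0.1,0,0,0,0.4],[-0.1,0,0.1,0,0,0,0.4],[-0.1,0,0.1,0,0,0,0.4],[-0.1,0,-4,0,0,0,0.4],[-0.1,0,-10,0,0,0,0.4],[-0.1,0,-14,0,0,0,0.4],[-0.1,0,-14,0,0,0,0.4]]]}}

```text
t: 46.6
ee_pos: [0.6539, -0.0858, 0.2047]
orientation: [0.837, 0.547, 0.003, 0.002]
ft_force: [0.4, -0.5, 0.4]
finger_gap: 0.0352
grip_force: 0.0
```

```bash
python3 - <<'E'
import look
from h import *
print(arm.sense()["ee_pos"],arm.sense()["t"])
p,h=(.6479,.2504),100.3
to([*p,.15],h)
E
```

```text
conf 0.64 n 104 centre [0.6479 0.2505] len 0.0857 head 10.2
conf 0.53 n 180 centre [0.5379 0.2394] len 0.0442 head -75.0
[ 0.65099659 -0.08534743  0.20053322] 46.7
p [0.6479 0.2504 0.15  ] shift [ 30.61 -13.78   5.07] turn [   0.   -0. -124.] [-0. -0. 56.]
```

{"api": "apply_moves", "payload": {"increments": [[[30.6,-13.8,5,0,0,-124,0.5],[30.6,-13.8,5,0,0,-124,0.5],[30.6,-13.8,5,0,0,-124,0.5],[30.6,-13.8,5,0,0,-124,0.5],[30.6,-13.8,5,0,0,-124,0.5],[30.6,-13.8,5,0,0,-124,0.5],[30.6,-13.8,5,0,0,-124,0.5],[30.6,-13.8,5,0,0,-124,0.5],[30.6,-13.8,5,0,0,-124,0.5],[30.6,-13.8,5,0,0,-124,0.5],[30.6,-13.8,5,0,0,-124,0.5],[30.6,-13.8,5,0,0,-124,0.5],[30.6,-13.8,5,0,0,-124,0.5],[30.6,-13.8,5,0,0,-124,0.5],[30.6,-13.8,5,0,0,-124,0.5]]]}}

```text
t: 48.58
ee_pos: [0.6478, 0.2499, 0.1503]
orientation: [-0.089, 0.996, -0.0, -0.0]
ft_force: [-0.2, -0.8, 0.8]
finger_gap: 0.044
grip_force: 0.0
```

```bash
python3 - <<'E'
from h import *
s=arm.sense();print(s["ee_pos"],s["joint_pos"]);to([.6479,.2504,.0455],100.3)
E
```

```text
[0.64778309 0.24990102 0.15028621] [-0.22616476  0.90945306 -0.43063376  1.40019774  0.42512239  0.92484157
  0.98180132]
p [0.6479 0.2504 0.0455] shift [-0.03  0.05 10.48] turn [-0.  -0.  -0.1] [-1.000e-01  0.000e+00  1.799e+02]
```

{"api": "apply_moves", "payload": {"increments": [[[0,0,5,0,0,0,0.5],[0,0,8.5,0,0,0,0.5],[0,0,10.5,0,0,0,0.5],[0,0,10.5,0,0,0,0.5],[0,0,10.5,0,0,0,0],[0,0,10.5,0,0,0,0],[0,0,10.5,0,0,0,0],[0,0,10.5,0,0,0,0]]], "squeeze": 20}}

```text
t: 49.58
ee_pos: [0.6483, 0.2503, 0.0463]
orientation: [-0.089, 0.996, 0.0, 0.0]
ft_force: [-0.3, 1.2, 2.3]
finger_gap: 0.013
grip_force: 20.0
```

```bash
python3 - <<'E'
from h import *
s=arm.sense();print(s["ee_pos"],s["finger_gap"],s["grip_force"]);to(bay(4,-.010,.185),-23.7)
E
```

```text
[0.64827044 0.25034836 0.04633203] 0.012961515392154437 19.98424517805688
p [ 0.6997 -0.1187  0.185 ] shift [  1.51 -37.22 -13.9 ] turn [ 1.00e-01 -0.00e+00  1.24e+02] [  0.    0.1 -56. ]
```

{"api": "apply_moves", "payload": {"increments": [[[0,0,-6,0,0,0,0],[0,0,-12,0,0,0,0],[0,-4,-13.9,0,0,10,0],[0,-8,-13.9,0,0,20,0],[0,-12,-13.9,0,0,30,0],[0,-16,-13.9,0,0,40,0],[0.5,-20,-13.9,0,0,50,0],[0.5,-24,-13.9,0,0,60,0],[1,-28,-13.9,0,0,70,0],[1,-32,-13.9,0,0,80,0],[1.5,-37.2,-13.9,0,0,90,0],[1.5,-37.2,-13.9,0,0,100,0],[1.5,-37.2,-13.9,0,0,110,0],[1.5,-37.2,-13.9,0,0,124,0],[1.5,-37.2,-13.9,0,0,124,0],[1.5,-37.2,-13.9,0,0,124,0],[1.5,-37.2,-13.9,0,0,124,0]]]}}

```text
t: 51.7
ee_pos: [0.6993, -0.1188, 0.1844]
orientation: [0.837, 0.547, -0.0, -0.0]
ft_force: [0.3, -0.2, -1.6]
finger_gap: 0.0126
grip_force: 20.0
```

```bash
python3 - <<'E'
from h import *
s=arm.sense();print(s["ee_pos"],s["finger_gap"]);to(bay(4,-.010,.061),-23.7)
E
```

```text
[ 0.69927065 -0.11883072  0.18442648] 0.01257535657553172
p [ 0.6997 -0.1187  0.061 ] shift [ 0.03  0.04 12.34] turn [-0.  0.  0.] [-0.0e+00 -1.0e-01 -1.8e+02]
```

{"api": "apply_moves", "payload": {"increments": [[[0,0,5,0,0,0,0],[0,0,10,0,0,0,0],[0,0,11.5,0,0,0,0],[0,0,12.3,0,0,0,0],[0,0,12.3,0,0,0,0],[0.2,0,12.3,0,0,0,0],[0.4,0,12.3,0,0,0,0],[0.6,0,12.4,0,0,0,0],[0.8,0,12.4,0,0,0,0],[0.8,0,12.4,0,0,0,0]]]}}

```text
t: 52.95
ee_pos: [0.7029, -0.1112, 0.0606]
orientation: [0.837, 0.547, 0.0, -0.0]
ft_force: [-0.1, -0.1, -1.6]
finger_gap: 0.0127
grip_force: 20.0
```

```bash
python3 - <<'E'
from h import *
s=arm.sense();print(s["ee_pos"],s["finger_gap"],s["ft_force"]);to(bay(4),-23.7)
E
```

```text
[ 0.70287782 -0.11115074  0.0606482 ] 0.012670722009904153 [-0.13878888 -0.09599843 -1.61167946]
p [ 0.7037 -0.1095  0.0596] shift [0.18 0.01 0.1 ] turn [-0. -0. -0.] [ -0.   0. 180.]
```

{"api": "apply_moves", "payload": {"increments": [[[0.1,0,0,0,0,0,0],[0.2,0,0,0,0,0,0],[0.3,0,0,0,0,0,0],[0.4,0,0,0,0,0,0],[0.4,0,0,0,0,0,0]]]}}

```text
t: 53.58
ee_pos: [0.7038, -0.1094, 0.0608]
orientation: [0.838, 0.546, -0.001, 0.0]
ft_force: [-3.7, -3.5, 1.0]
finger_gap: 0.0129
grip_force: 20.0
```

```bash
python3 - <<'E'
from h import *
s=arm.sense();print(s["ee_pos"],s["finger_gap"],s["ft_force"]);to(bay(4),-23.7)
E
```

```text
[ 0.7037741  -0.10940882  0.06080113] 0.0129473899886207 [-3.72787919 -3.54911149  0.96774019]
p [ 0.7037 -0.1095  0.0596] shift [-0.01 -0.    0.12] turn [-0.   0.1 -0.1] [  0.2   0.  179.9]
```

{"api": "apply_moves", "payload": {"increments": [[[-0.1,0,0.1,0,0,0,0],[-0.1,0,0.1,0,0,0,0.4],[-0.1,0,0.1,0,0,0,0.4],[-0.1,0,0.1,0,0,0,0.4],[-0.1,0,-4,0,0,0,0.4],[-0.1,0,-10,0,0,0,0.4],[-0.1,0,-18,0,0,0,0.4],[43,-60,-20,0,0,-80,0.4],[43,-60,-20,0,0,-80,0.4],[43,-60,-20,0,0,-80,0.4],[43,-60,-20,0,0,-80,0.4],[43,-60,-20,0,0,-80,0.4],[43,-60,-20,0,0,-80,0.4],[43,-60,-20,0,0,-80,0.4],[43,-60,-20,0,0,-80,0.4],[43,-60,-20,0,0,-80,0.4],[43,-60,-20,0,0,-80,0.4],[43,-60,-20,0,0,-80,0.4],[43,-60,-20,0,0,-80,0.4],[43,-60,-20,0,0,-80,0.4]]]}}

```text
t: 56.08
ee_pos: [0.3231, 0.5323, 0.2611]
orientation: [0.286, 0.958, 0.002, -0.002]
ft_force: [0.3, -0.9, 0.4]
finger_gap: 0.0352
grip_force: 0.0
```

View pics/t8.png

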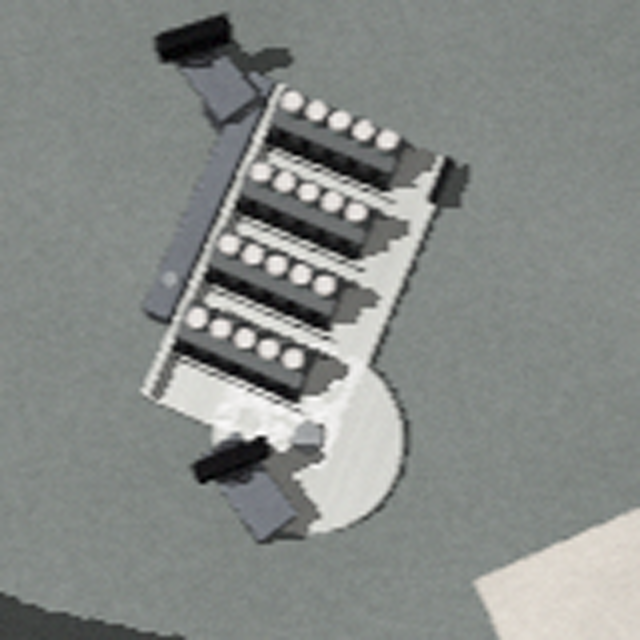

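View pics/s8.png

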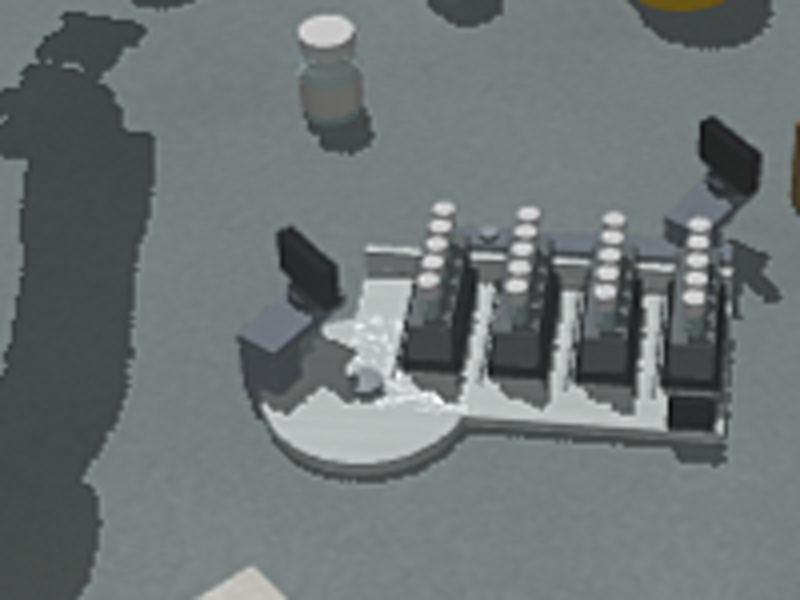

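Both views show the four racks upright in the bays and against the fence, with the lock shut. As a last check, I'll compute the cap rows in the tray frame.

```bash
python3 - <<'E'
from h import *
C=lambda x,y,z:at("top",(165+y/4-.4,265+x/4-.4),z)[:2]
u=np.array([np.cos(-.4106),np.sin(-.4106)]);n=np.array([-u[1],u[0]])
for k,a in((4,(292,100,388,139)),(3,(260,172,356,212)),(2,(229,243,325,284)),(1,(197,316,293,357))):
    p,q=C(a[0],a[1],.084),C(a[2],a[3],.084);d=(p+q)/2-bay(k)[:2];print(k,np.round([d@u*1000,d@n*1000],1),"head",round(np.degrees(np.arctan2(*(p-q)[::-1])),1))
p,q=C(278,85,.03),C(145,393,.03);print("fence head",np.degrees(np.arctan2(*(p-q)[::-1])))
E
```

```text
4 [ 1.9 -1.5] head 66.4
3 [ 1.3 -0.9] head 66.1
2 [ 2.5 -0.6] head 65.9
1 [ 3.2 -0.1] head 66.1
fence head -23.37994123326726
```

```bash
python3 -c "
from h import *
print(workorder.hand_in())"
```

```text
the job is handed in; nothing more can be done
None
```

The job is handed in: the tray is home against the rail with its lock screwed shut, and all four racks stand upright in bays 1–4 with their ends at the fence, each measured within about 3 mm of its bay centre; the hand-in returned no verdict.

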